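# Charge and close the dry-storage case

## Task

Load the dry-storage case: tip all the orange desiccant capsules from the dosing cup into the bottom of the case and stand the empty cup upright again on its round mat; then lower the drilled plate over the case's two locating pins until it lies flush on the posts. After that lay every electronics module that is there (flat black units, white counter) flat on the plate, and last of all bring the heavy lid down by its bar until it is fully shut, without letting it slam; leave the tape, pot and tin alone.

Things in the scene. Friction and masses are not known exactly. Their poses are not given: they have to be found in the camera images.
- case: Open dry-storage case, a grey box fixed to the desk: 172 mm along its x, 200 mm along its y, walls 6 mm thick and 92 mm high, floor 6 mm. Origin: centre of its underside; z up. The lid hinges on its +x wall, to the robot's right; the -x wall is to the robot's left. Four round posts (16 mm across, flat tops 46 mm above the desk) stand inside at x = +-60, y = +-74 mm.
- pin_a (a point): Tip of the locating pin on the case's post at x = +60, y = +74 mm: 8 mm across, 18 mm above the post top, its last 6 mm tapered to 3 mm.
- pin_b (a point): Tip of the other, equal pin, on the post at x = -60, y = -74 mm of the case. The other two posts have no pin.
- case_seat (a point): Centre of the case at post-top height (46 mm above the desk), case axes; the plate's underside centre comes here when it lies flush, leaving 41 mm of height above the plate under the lid. A soldering iron on its stand leans close beyond the case's far (+y) side, and microscope eyepieces overhang beyond the modules: keep the hand clear.
- lid_bar (a point): Middle of the steel bar on the free edge of the blue lid: round, 10 mm across, 90 mm long, parallel to the hinge, on two legs at its ends, 36 mm beyond the lid's edge in the lid's plane, so fingers pass on both sides of it. 214 mm from the hinge axis. With the lid shut it is 97 mm above the desk, 38 mm outside the case's -x wall.
- lid (a joint): Lid angle, rad: 0 shut, 1.57 upright, 1.75 fully open on its stop. Hinge axis: parallel to the case's y, at case x = +90 mm, 93 mm above the desk. The lid (200 mm wide, 8 mm thick) weighs 0.8 kg; its hinge drags only a little (0.15 N m): open, it leans back and stays, but once past upright it falls shut with a slam unless held back.
- plate_grip (a point): Centre of the black handle bar of the drilled aluminium plate, 26 mm above the plate's underside; plate axes, z up. The bar is 64 mm long along the plate's x, 10 mm wide and 14 mm high, open beneath, on two legs at its ends.
- plate: The drilled plate, origin at its underside's centre: 148 mm along x, 176 mm along y, 5 mm thick, 0.35 kg. Pin holes 11 mm across at (+60, +74) and (-60, -74) mm, so it also fits turned half round; the 16 small dark dots are only marks. It has 6 mm of play to the case walls.
- cup_grip (a point): Grip point on the red handle of the white dosing cup: a level round bar 14 mm across, 64 mm above the cup's underside, along the cup's -x from the wall to 137 mm from the cup's axis; this point is 103 mm from the axis. Cup axes: z up, x from handle to bowl.
- cup_rim (a point): Centre of the cup's mouth, 80 mm above its underside, cup axes. Open flared cup, 78 mm across at the foot, 100 mm at the rim, wall 4 mm, floor 5 mm, 0.12 kg empty; heaviest at the bowl end.
- cup_base (a point): Centre of the cup's underside, cup axes.
- mat: Round cork mat, 100 mm across, 3 mm thick, fixed to the desk; the cup stands on it. Origin: centre of its underside.
- capsule0_mid (a point): Centre of an orange desiccant capsule: a smooth rod with round ends, 18 mm thick, 25 mm long (along its x), 12 g. Four to six of them lie in the cup at the start.
- capsule1_mid (a point): Centre of an orange desiccant capsule: a smooth rod with round ends, 18 mm thick, 25 mm long (along its x), 12 g. Four to six of them lie in the cup at the start.
- capsule2_mid (a point): Centre of an orange desiccant capsule: a smooth rod with round ends, 18 mm thick, 25 mm long (along its x), 12 g. Four to six of them lie in the cup at the start.
- capsule3_mid (a point): Centre of an orange desiccant capsule: a smooth rod with round ends, 18 mm thick, 25 mm long (along its x), 12 g. Four to six of them lie in the cup at the start.
- capsule4_mid (a point): Centre of an orange desiccant capsule: a smooth rod with round ends, 18 mm thick, 25 mm long (along its x), 12 g. Four to six of them lie in the cup at the start.
- capsule5_mid (a point): Centre of an orange desiccant capsule: a smooth rod with round ends, 18 mm thick, 25 mm long (along its x), 12 g. Four to six of them lie in the cup at the start.
- card_a_mid (a point): Centre of a flat black electronics unit with a white label, 80 mm along x, 46 mm along y, 11 mm high, 0.05 kg, lying flat (z up).
- card_b_mid (a point): Centre of a flat black electronics unit with a white label, 80 mm along x, 46 mm along y, 11 mm high, 0.05 kg, lying flat (z up).
- counter_mid (a point): Centre of the white counter module, a small block 36 mm along x, 52 mm along y, 30 mm high, 0.09 kg, standing flat (z up).
- tape_blue: Bystander: roll of blue tape; leave it where it is.
- plastic_pot: Bystander: small white pot with a green cap; leave it where it is.
- tin_small: Bystander: small round white tin; leave it where it is.
There are look-alikes about, which are no part of the job. Leave any pink look-alike of the part that bears counter_mid alone.

How it is judged:
On the way, in this order (a step that is already met when the one before it is completed fails the run):
1. all capsules lie in the bottom of the case (x of capsule0_mid in the frame of case between -0.085 and 0.085 m and y of capsule0_mid in the frame of case between -0.099 and 0.099 m and z of capsule0_mid in the frame of case between 0 and 0.04 m and x of capsule1_mid in the frame of case between -0.085 and 0.085 m and y of capsule1_mid in the frame of case between -0.099 and 0.099 m and z of capsule1_mid in the frame of case between 0 and 0.04 m and x of capsule2_mid in the frame of case between -0.085 and 0.085 m and y of capsule2_mid in the frame of case between -0.099 and 0.099 m and z of capsule2_mid in the frame of case between 0 and 0.04 m and x of capsule3_mid in the frame of case between -0.085 and 0.085 m and y of capsule3_mid in the frame of case between -0.099 and 0.099 m and z of capsule3_mid in the frame of case between 0 and 0.04 m and x of capsule4_mid in the frame of case between -0.085 and 0.085 m and y of capsule4_mid in the frame of case between -0.099 and 0.099 m and z of capsule4_mid in the frame of case between 0 and 0.04 m and x of capsule5_mid in the frame of case between -0.085 and 0.085 m and y of capsule5_mid in the frame of case between -0.099 and 0.099 m and z of capsule5_mid in the frame of case between 0 and 0.04 m), for 0.2 s.
2. the plate lies flush on the posts, over both pins, capsules beneath it (all of step 1 and horizontal distance between plate and case_seat below 0.005 m and angle between plate's own z axis and vertical below 0.03 rad and z of plate in the frame of case between 0.042 and 0.0485 m), for 0.2 s.
3. every module lies flat on the plate (x of card_a_mid in the frame of case between -0.078 and 0.078 m and y of card_a_mid in the frame of case between -0.092 and 0.092 m and z of card_a_mid in the frame of case between 0.0525 and 0.0615 m and angle between each of card_a_mid, card_b_mid, counter_mid's own z axis and vertical below 0.12 rad and x of card_b_mid in the frame of case between -0.078 and 0.078 m and y of card_b_mid in the frame of case between -0.092 and 0.092 m and z of card_b_mid in the frame of case between 0.0525 and 0.0615 m and x of counter_mid in the frame of case between -0.078 and 0.078 m and y of counter_mid in the frame of case between -0.092 and 0.092 m and z of counter_mid in the frame of case between 0.062 and 0.071 m and horizontal distance between plate and case_seat below 0.005 m and angle between plate's own z axis and vertical below 0.03 rad and z of plate in the frame of case between 0.042 and 0.0485 m), for 0.2 s.
4. the lid is fully shut (value of joint lid below 0.03 rad), for 0.2 s.
At the end, for the whole second after the job is handed in: Lid shut (<0.03 rad); plate flush over the pins (within 5 mm of centre, 0.03 rad of level); each module present flat on the plate in the case; each capsule present in the case below the plate; cup upright on its mat, within 35 mm of the mat's centre (all of step 1 and all of step 3 and value of joint lid below 0.03 rad and horizontal distance between cup_base and mat below 0.035 m and angle between cup_base's own z axis and vertical below 0.08 rad and height (world z) of cup_base between -0.001 and 0.007 m); the robot touches nothing.
It fails at once if the lid slams: it falls faster than 2.5 rad/s in the last 0.25 rad (value of joint lid below 0.25 rad and velocity of joint lid below -2.5 rad/s).
It fails at once if the roll of blue tape is moved more than 40 mm (distance of tape_blue from where it was at the start of the episode above 0.04 m).
It fails at once if the small white pot with a green cap is moved more than 40 mm (distance of plastic_pot from where it was at the start of the episode above 0.04 m).
It fails at once if the white tin is moved more than 40 mm (distance of tin_small from where it was at the start of the episode above 0.04 m).
Of capsule0, capsule1, capsule2, capsule3, capsule4, capsule5 only 4 to 6 are there at a start; the rules pass over those that are not, and their reading is None.
Of card_a, card_b, counter only 1 to 3 are there at a start; the rules pass over those that are not, and their reading is None.
At some moment in a run one of card_a, card_b may be knocked a few centimetres aside while the robot is not near it.
It also fails if it takes over 210 s, if anything falls off the work surface, if the arm or the gripper's body presses on something with over 40 N, if the wrist force passes 120 N, or if a joint passes its speed limit or range.

## Robot

A 6-joint arm with a two-finger parallel gripper is mounted at the origin on a cart in front of the work surface, level with it; the furniture and walls round the work are solid. World frame = base frame: x ahead of the robot, y to its left, z up, the work surface at z = 0. Lengths are in m, angles in rad, forces in N, time in s.
With the tool pointing down it reaches from about 0.325 to 1 m from the base axis. Payload 5.1 kg.
Tool frame: the origin (TCP) lies at the centre of the arm's flange, where the gripper is bolted on; the fingertips stand 173 mm ahead of it and the grasp point (between the pads) lies 155 mm ahead of it; z points along the fingers, y is the line along which they close (so a half turn about z gives the same grasp; the last joint's range is limited). The gripper opens to 85 mm and grips with 20 to 120 N. Pads are 22 mm wide; open, the fingers measure 114 mm over their backs; the gripper's body (76 mm by 85 mm) begins 54 mm behind the grasp point. The pads swing forward as they close: fully open they stand 13 mm farther back than shut.
Start: joints at [-1.205, 0.124, 1.65, -0, 1.367, -0.083], TCP at [0.282, -0.586, 0.405] pointing down, gripper open.
Joint ranges: [-2.61, 2.61], [-1.02, 2.33], [0.03, 2.71], [-1.35, 4.49], [0.32, 2.68], [-2.91, 2.91]. Speed limits (rad/s): [2.57, 2.57, 3.14, 3.14, 3.14, 3.14].

## Interface

Orientations are given as a rotation vector (axis times angle).
In Python, from cell import bot gives the robot as it stands.
- The arm moves only by the tool play_rows, never from a script. Its argument "increments" is a list that holds one entry, the list of rows, each a list of 4 numbers: the shift along the tool's x, y, z in cm, then the turn about the tool's z in rad. In form: [[[tx, ty, tz, turn], ...]]. A call has 1 to 8 rows; each row is the pose to reach, as a shift and turn from the pose commanded when the call began, along the tool's axes at that moment; what a row does not reach only later rows make up. A row lasts 1/8 s, in which the tool goes at most 62.5 mm and 10.7 degrees, less where a joint would pass 70% of its speed; a pose out of reach is approached as far as the arm can. A call with a gripper value outside its range is refused whole. "fingers" is the opening, from -1 (shut) to 1 (fully open), set as the call begins (left out, the last holds). The fingers move at their own pace and stop on an object; "newtons" is the grip in N (left out, the last holds). Time passes only in rows, so rows that repeat a pose let the fingers close. It gives the time, the measured TCP pose, the force, the opening and the grip force at its end, in the units of the state.
- bot.get_obs(): the state, without advancing time (a new reading comes with each control period).
- bot.snapshot(name): name is "scene" or "top"; returns the picture (400x640x3 uint8, blue, green, red); there is no depth.
- bot.camera_params(name): a dict with "vfov" (degrees; the focal length in pixels is half the picture's height over the tangent of half this angle, whatever the lens; pixels are square), "cx", "cy" (the principal point, pixels), "k1" (the pictures are not rectified: a ray, as slopes to the right and down, at radius r is drawn at 1 + k1 r^2 times it, then the intrinsics apply), "position" and "attitude" of the camera in the world. Camera axes: x right, y down, z forward; pixel columns grow to the right and rows downward; lengths in m; the calibration is good to about 2 mm. A picture is of the moment at which its call begins. camera_params takes no time and is no camera call.
- bot.finish_job(): hands the job in; it is judged then, once.
The state is a dict: "clock": time; "q": joint angles; "joint_velocities": joint speeds; "effort": joint torques, N m; "tcp_pos": TCP position; "ee_rot": TCP orientation; "wrist_force": force on the tool from outside, world axes, zero at the start; "wrist_torque": the same for the moment, N m; "grip_width": finger opening in m; "grip_force": force on a finger pad.
Only numpy, scipy, OpenCV 4.12 (cv2) and the standard library are available. Lean on these libraries where they do the work, as an engineer would, in place of code of your own. Each camera call takes 0.05 s, during which the arm holds its last target. There are 200 camera calls.

## Working session

There is one attempt and no reset: what is moved stays moved. The work goes in short steps, Python scripts to look and compute and a tool call to move; the robot and the scene stay as the last step left them, time stands still between calls to the robot, and variables do not carry over. Pictures are saved under pics/ and viewed, at most 14 in all, crops included, and the job is handed in when it is done.

Besides the shell and the picture viewer there is one more tool, called after "Emit:" by a JSON object that holds its "api" and its "payload". play_rows: Moves the arm, as the interface text tells. Its arguments: {"type":"object","properties":{"increments":{"type":"array","items":{"type":"array","items":{"type":"array","items":{"type":"number"}}}},"fingers":{"type":"number"},"newtons":{"type":"number"}},"required":["increments"]}

```bash
ls; mkdir -p pics
python3 - <<'E'
from cell import bot
import cv2
for n in("scene","top"):
    cv2.imwrite(f"pics/{n}0.png",cv2.resize(bot.snapshot(n),(800,500),interpolation=cv2.INTER_CUBIC)); print(bot.camera_params(n))
print(bot.get_obs())
E
```

```text
pics
{'vfov': 53.04808664067001, 'cx': 323.94007672601595, 'cy': 190.94901049271556, 'k1': 0.009872028978761362, 'position': array([0.03960783, 0.81635928, 0.5636189 ]), 'attitude': array([-0.67768735,  2.37342597, -1.44728327])}
{'vfov': 44.71002235995884, 'cx': 319.23713285799107, 'cy': 197.84837646160395, 'k1': -0.03319587331061312, 'position': array([3.57768554e-01, 6.61986282e-04, 1.37682664e+00]), 'attitude': array([-2.10965381,  2.17667133, -0.10327583])}
{'clock': 0.1, 'q': array([-1.20458665e+00,  1.24435268e-01,  1.65153626e+00,  5.83640172e-06,
        1.36750912e+00, -8.26062791e-02]), 'joint_velocities': array([ 0.00057189, -0.0003155 , -0.00312886,  0.00152313, -0.00163591,
       -0.0015408 ]), 'effort': array([ 2.47889302e-04, -4.24930394e+01, -3.66654503e+01, -7.00941018e-05,
        3.97123353e-03,  1.72147958e-05]), 'tcp_pos': array([ 0.2819235 , -0.58542646,  0.40357933]), 'ee_rot': array([-3.06099784e+00, -6.98678255e-01,  4.09995394e-04]), 'wrist_force': array([ 0.35025679,  0.00890474, -0.37551088]), 'wrist_torque': array([ 0.00072372, -0.01649384,  0.00654516]), 'grip_force': 0.0, 'grip_width': 0.08541373774793903}
```

View pics/scene0.png

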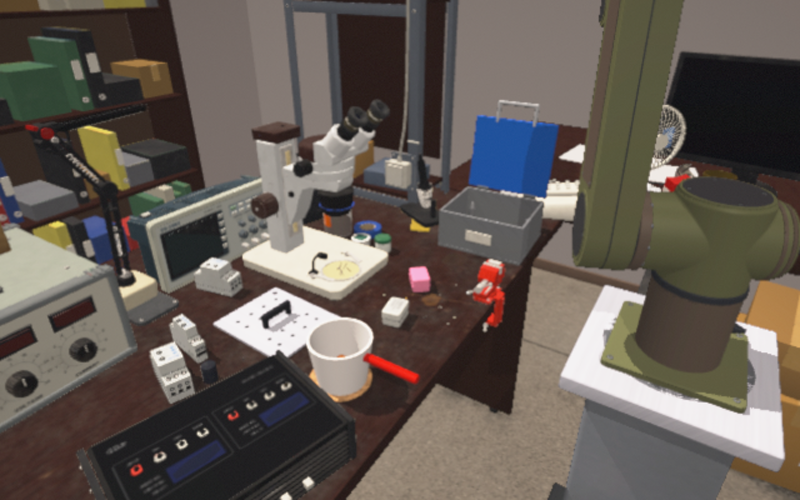

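View pics/top0.png

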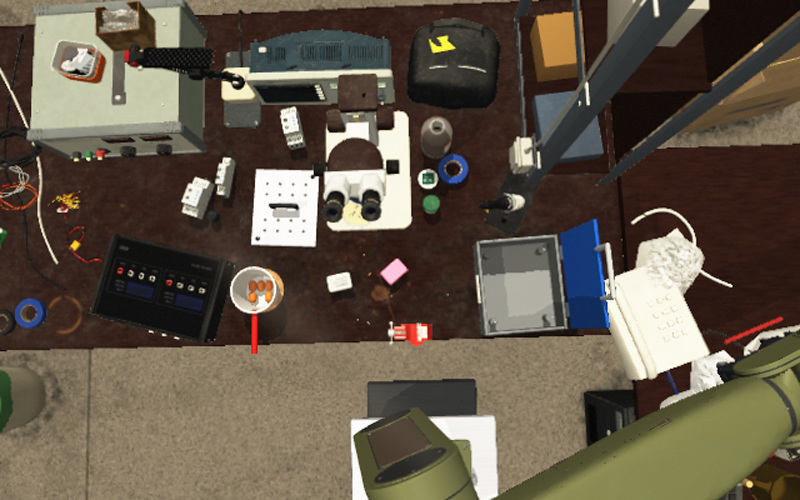

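The top view (800x500) shows the cup at (257,290) with its handle down to (254,352), and the plate at (285,207) with its bar at (284,210). The case is at (520,285), with the open lid at (585,275). For the counter, there are two candidates: the white block at (340,282) and the pink look-alike at (394,272). The white one fits the description. No black cards have turned up yet, so I'll check an enlarged crop.

```bash
cat > h.py <<'E'
import numpy as np, cv2
from scipy.spatial.transform import Rotation as R
from cell import bot
def cam(n):
    c=bot.camera_params(n); f=200/np.tan(np.radians(c["vfov"]/2)); return c,f,R.from_rotvec(c["attitude"]).as_matrix()
def world(n,uv,z):
    c,f,A=cam(n); d=(np.array(uv,float)-[c["cx"],c["cy"]])/f
    s=d.copy()
    for _ in range(20): s=d/(1+c["k1"]*(s@s))
    r=A@np.array([*s,1]); p=np.array(c["position"]); return p+r*(z-p[2])/r[2]
def pix(n,P):
    c,f,A=cam(n); v=A.T@(np.array(P,float)-c["position"]); s=v[:2]/v[2]
    return s*(1+c["k1"]*(s@s))*f+[c["cx"],c["cy"]]
def crop(n,x0,y0,x1,y1,k,name):
    im=bot.snapshot(n); cv2.imwrite(f"pics/{name}.png",cv2.resize(im[y0:y1,x0:x1],None,fx=k,fy=k,interpolation=cv2.INTER_CUBIC)); return im
E
python3 - <<'E'
from h import *
im=crop("top",175,125,505,290,2.4,"c1")
cv2.imwrite("pics/raw0.png",im)
E
```

```text
(no output)
```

View pics/c1.png

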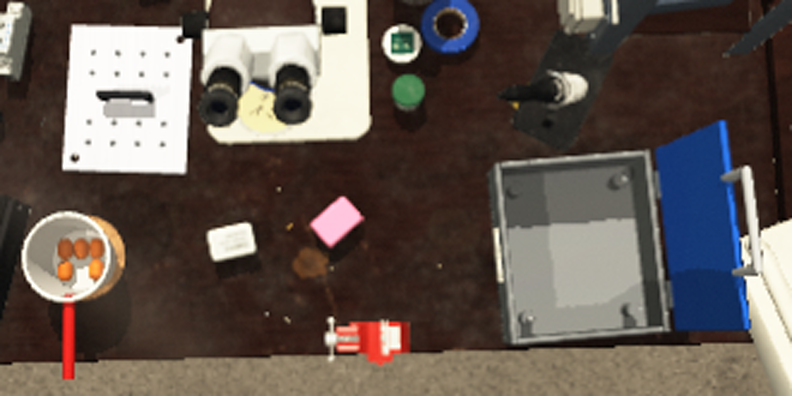

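The crop shows five orange capsules in the cup. The white counter is at (232,242) and the pink block at (336,221), so I'll leave the pink one alone. There are no black cards anywhere. The plate's pin holes are at (180,38) and (74,158), and the case pins are at (617,180) and (528,318), so no half turn is needed. Now measuring.

Run:
```python
from h import *
np.set_printoptions(precision=4,suppress=True)
im=cv2.imread("pics/raw0.png")
W=lambda x,y,z:world("top",(x/2.4+175-.3,y/2.4+125-.3),z)
rim=[W(*p,.092) for p in[(493,163),(650,152),(665,330),(508,342)]]
print("case rim",np.array(rim),np.mean(rim,0)); r=rim
print("lens",[np.linalg.norm(r[i]-r[(i+1)%4]) for i in range(4)])
print("pins a,b",W(617,181,.064),W(528,317,.064)," posts",W(512,190,.046),W(629,312,.046))
print("lid bar",W(745,170,.28),W(752,272,.28))
hsv=cv2.cvtColor(im,cv2.COLOR_BGR2HSV)
def seg(x0,y0,x1,y1,f,z):
    m=np.zeros(im.shape[:2],np.uint8); m[y0:y1,x0:x1]=f(hsv[y0:y1,x0:x1])*255
    n,l,s,_=cv2.connectedComponentsWithStats(m); k=1+np.argmax(s[1:,4]); pts=np.argwhere(l==k)[:,::-1]
    box=cv2.boxPoints(cv2.minAreaRect(pts.astype(np.float32)))
    w=np.array([world("top",b,z) for b in box]); print("area",s[k,4],"box",w[:,:2].tolist(),"c",w.mean(0)[:2],"sides",np.linalg.norm(w[0]-w[1]),np.linalg.norm(w[1]-w[2]),"dir",np.degrees(np.arctan2(*(w[1]-w[0])[1::-1])))
print("handle");seg(190,240,215,290,lambda h:(h[...,1]>180)&((h[...,0]<6)|(h[...,0]>174))&(h[...,2]>100),.067)
print("counter");seg(255,210,290,240,lambda h:(h[...,1]<50)&(h[...,2]>190),.030)
print("plate");seg(195,128,258,200,lambda h:(h[...,1]<40)&(h[...,2]>170),.005)
print("bar");seg(212,160,242,170,lambda h:(h[...,2]<60),.033)
print("holes",W(181,38.5,.005),W(74,158,.005))
print("cup rim",W(22,257,.083),W(112,257,.083),W(66,213,.083),W(66,300,.083))
print("pink",W(336,221,.03)[:2],"red figure",W(365,340,.05)[:2], "mat right edge",W(127,255,.003))
```

```text
case rim [[ 0.5283 -0.1271  0.092 ]
 [ 0.5348 -0.3009  0.092 ]
 [ 0.3392 -0.3053  0.092 ]
 [ 0.3316 -0.1346  0.092 ]] [ 0.4335 -0.217   0.092 ]
lens [np.float64(0.17396803253103957), np.float64(0.19562398298452904), np.float64(0.17088611726067468), np.float64(0.19690765567276255)]
pins a,b [ 0.5069 -0.2684  0.064 ] [ 0.3579 -0.161   0.064 ]  posts [ 0.5026 -0.1519  0.046 ] [ 0.36   -0.2771  0.046 ]
lid bar [ 0.4888 -0.345   0.28  ] [ 0.3929 -0.3447  0.28  ]
handle
area 159 box [[0.3886130714392035, 0.3599416303646035], [0.38830546216005396, 0.34900124932806414], [0.3054526868253411, 0.34918134189559746], [0.30572644129723103, 0.36004212842732186]] c [0.347  0.3545] sides 0.010944704687349467 0.0828529710631869 dir -91.61055370211251
counter
area 228 box [[0.4689656999532323, 0.2012757927130766], [0.4773799987763005, 0.1510704981721748], [0.44288013619530714, 0.1448750614621685], [0.43447661925257985, 0.19491442478247076]] c [0.4559 0.173 ] sides 0.05090552057117766 0.03505173254113296 dir -80.48577540501569
plate
area 2939 box [[0.550253175820755, 0.3779582979841594], [0.7296198744996027, 0.37087361708376737], [0.7172948234753103, 0.2193376968202059], [0.5390596293797243, 0.22882421421593602]] c [0.6341 0.2992] sides 0.17950656059990944 0.15203631807195236 dir -2.261910487429094
bar
area 59 box [[0.6277099677967186, 0.32648624588744707], [0.6363588443165843, 0.3264704855497309], [0.6340747392517538, 0.26365613019538553], [0.6254449727517664, 0.2637228699090941]] c [0.6309 0.2951] sides 0.008648890879420827 0.06285586984943539 dir -0.10440660509775276
holes [0.7043 0.2332 0.005 ] [0.5627 0.3638 0.005 ]
cup rim [0.441  0.4022 0.083 ] [0.4379 0.3004 0.083 ] [0.4889 0.3523 0.083 ] [0.3916 0.3523 0.083 ]
pink [0.4749 0.051 ] red figure [0.3377 0.0214] mat right edge [0.4447 0.3009 0.003 ]
```

The measurements agree with the given sizes: rim 171-174 by 196 mm, holes 193 mm apart, counter 51 x 35 mm.

- **Case:** centre about (.4325, -.2155), turned about 2°.
- **Cup:** axis about (.441, .353), with the grip point at x = .338.
- **Plate:** centre about (.634, .298).
- **Counter:** about (.456, .173).

I'll move to above the cup handle, going high over the lid.

Emit:
{"api": "play_rows", "payload": {"increments": [[[0,0,-6,0.15],[0,0,-12,0.3],[0,0,-12,0.449],[0,0,-12,0.449]]]}}

```text
clock: 0.65
tcp_pos: [0.282, -0.5855, 0.5251]
ee_rot: [3.141, 0.002, 0.0]
wrist_force: [0.1, -0.5, -0.4]
grip_width: 0.0852
grip_force: 0.0
```

Emit:
{"api": "play_rows", "payload": {"increments": [[[1.7,-5.7,0,0],[3.4,-11.4,0,0],[5.1,-17.1,0,0],[6.8,-22.8,0,0],[8.5,-28.5,0,0],[10.2,-34.2,0,0],[11.9,-39.9,0,0],[13.6,-45.6,0,0]]], "fingers": 0.1}}

```text
clock: 1.65
tcp_pos: [0.4181, -0.1278, 0.5228]
ee_rot: [-3.14, -0.003, 0.004]
wrist_force: [0.6, -0.3, 0.4]
grip_width: 0.0471
grip_force: 0.0
```

Emit:
{"api": "play_rows", "payload": {"increments": [[[-1.05,-6,0,0],[-2.1,-12,0,0],[-3.2,-18,0,0],[-4.2,-24,0,0],[-5.3,-30,0,0],[-6.3,-36,0,0],[-7.4,-42,0,0],[-8.4,-48.3,0,0]]]}}

```text
clock: 2.65
tcp_pos: [0.3334, 0.354, 0.5229]
ee_rot: [3.14, 0.005, -0.003]
wrist_force: [1.1, -0.4, 0.1]
grip_width: 0.0471
grip_force: 0.0
```

Emit:
{"api": "play_rows", "payload": {"increments": [[[0.3,0,0,0],[0.3,0,6,0],[0.3,0,12,0],[0.3,0,18,0],[0.3,0,23,0],[0.3,0,26,0],[0.3,0,28,0],[0.3,0,30,0]]]}}

```text
clock: 3.65
tcp_pos: [0.3372, 0.3506, 0.2226]
ee_rot: [3.139, 0.001, -0.003]
wrist_force: [0.3, 0.2, -1.3]
grip_width: 0.047
grip_force: 0.0
```

Emit:
{"api": "play_rows", "payload": {"increments": [[[0,0,0,0],[0,0,0,0],[0,0,0,0],[0,0,0,0],[0,0,0,0],[0,0,0,0]]], "fingers": -1, "newtons": 110}}

```text
clock: 4.4
tcp_pos: [0.3375, 0.3522, 0.225]
ee_rot: [-3.141, 0.0, -0.001]
wrist_force: [0.7, -0.2, -0.1]
grip_width: 0.0103
grip_force: 107.3
```

Emit:
{"api": "play_rows", "payload": {"increments": [[[0,0,-1,0],[0,0,-3,0],[0,0,-5,0],[0,0,-5,0]]]}}

```text
clock: 4.9
tcp_pos: [0.3379, 0.3526, 0.2769]
ee_rot: [-3.139, 0.0, -0.005]
wrist_force: [-0.9, 0.3, -1.0]
grip_width: 0.0104
grip_force: 107.5
```

Run:
```python
from h import *
im=crop("scene",180,200,420,360,3,"s1")
print(bot.get_obs()["wrist_force"],bot.get_obs()["wrist_torque"])
```

```text
[-0.33235891 -0.75004574 -2.88853835] [ 0.02992746  0.17370695 -0.00997472]
```

View pics/s1.png

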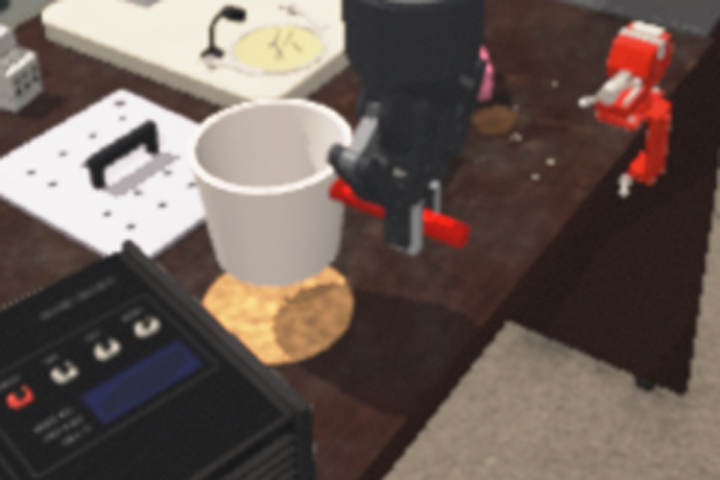

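Emit:
{"api": "play_rows", "payload": {"increments": [[[0,0,-4,0],[0,0,-8,-0.17],[0,0,-12,-0.34],[0,0,-16,-0.51],[0,0,-20,-0.68],[0,0,-20,-0.85],[0,0,-20,-1.02],[0,0,-20,-1.19]]]}}

```text
clock: 5.95
tcp_pos: [0.3373, 0.352, 0.4731]
ee_rot: [2.596, 1.768, -0.004]
wrist_force: [0.6, -0.3, -1.3]
grip_width: 0.0106
grip_force: 107.7
```

Emit:
{"api": "play_rows", "payload": {"increments": [[[0,0,0,-0.17],[0,0,0,-0.34],[0,0,0,-0.419],[0,0,0,-0.419]]]}}

```text
clock: 6.45
tcp_pos: [0.3374, 0.352, 0.4732]
ee_rot: [2.18, 2.262, -0.004]
wrist_force: [0.1, -0.6, -2.4]
grip_width: 0.0107
grip_force: 107.7
```

Emit:
{"api": "play_rows", "payload": {"increments": [[[-3,0.37,0,0],[-8,1,0,0],[-13,1.6,0,0],[-18.5,2.3,0,0],[-24,3,0,0],[-29.5,3.7,0,0],[-35,4.3,0,0],[-40,5,0,0]]]}}

```text
clock: 7.45
tcp_pos: [0.4023, -0.0477, 0.4743]
ee_rot: [2.181, 2.26, 0.0]
wrist_force: [0.2, 0.8, -1.8]
grip_width: 0.0107
grip_force: 107.6
```

Emit:
{"api": "play_rows", "payload": {"increments": [[[-5,0.6,0,0],[-10,1.2,0,0],[-14,1.7,0,0],[-17,2.1,0,0],[-18.1,2.2,1,0],[-18.1,2.2,3,0],[-18.1,2.2,5,0],[-18.1,2.2,5,0]]]}}

```text
clock: 8.45
tcp_pos: [0.4309, -0.2245, 0.4212]
ee_rot: [-2.174, -2.26, 0.001]
wrist_force: [-0.1, -0.2, -2.8]
grip_width: 0.0103
grip_force: 107.6
```

Run:
```python
from h import *
o=bot.get_obs()
print(o["tcp_pos"],o["ee_rot"],o["wrist_force"],o["wrist_torque"])
a=bot.snapshot("scene")[60:250,320:560]; b=bot.snapshot("top")[150:290,330:530]
b=cv2.resize(b,None,fx=2,fy=2); a=cv2.resize(a,None,fx=1.6,fy=1.6)
h=max(len(a),len(b)); c=np.zeros((h,a.shape[1]+b.shape[1],3),np.uint8); c[:len(a),:a.shape[1]]=a; c[:len(b),a.shape[1]:]=b
cv2.imwrite("pics/m1.png",c)
```

```text
[ 0.43086673 -0.22449466  0.42122363] [-2.17352736e+00 -2.26044689e+00  1.38288027e-03] [-0.13202125 -0.155422   -2.84003865] [-0.20380483 -0.02507271  0.05907168]
```

View pics/m1.png

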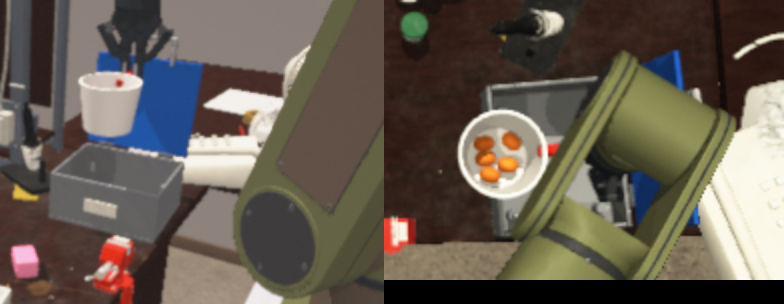

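The cup is held level over the case, facing left, with all five capsules inside at (497,160). Now I'll ease the grip in steps so the heavy bowl swings down.

Emit:
{"api": "play_rows", "payload": {"increments": [[[0,0,0,0],[0,0,0,0],[0,0,0,0]]], "newtons": 50}}

```text
clock: 8.93
tcp_pos: [0.4315, -0.2258, 0.4253]
ee_rot: [2.178, 2.262, 0.0]
wrist_force: [0.5, 0.9, -1.6]
grip_width: 0.0109
grip_force: 107.7
```

Emit:
{"api": "play_rows", "payload": {"increments": [[[0,0,0,0],[0,0,0,0],[0,0,0,0]]], "newtons": 30}}

```text
clock: 9.3
tcp_pos: [0.4314, -0.2258, 0.4247]
ee_rot: [-2.179, -2.263, 0.0]
wrist_force: [0.5, 0.1, -2.0]
grip_width: 0.0103
grip_force: 107.7
```

Emit:
{"api": "play_rows", "payload": {"increments": [[[0,0,0,0],[0,0,0,0],[0,0,0,0],[0,0,0,0]]], "newtons": 20}}

```text
clock: 9.8
tcp_pos: [0.4314, -0.2258, 0.4247]
ee_rot: [2.179, 2.263, 0.0]
wrist_force: [-0.6, -0.2, -1.6]
grip_width: 0.01
grip_force: 107.7
```

```bash
cat >> h.py <<'E'
def both(name,A=(320,60,560,250),B=(330,150,530,290)):
    o=bot.get_obs(); print(o["tcp_pos"],o["wrist_force"],o["wrist_torque"],o["grip_width"])
    a=bot.snapshot("scene"); b=bot.snapshot("top")
    a=cv2.resize(a[A[1]:A[3],A[0]:A[2]],None,fx=1.6,fy=1.6); b=cv2.resize(b[B[1]:B[3],B[0]:B[2]],None,fx=2,fy=2)
    c=np.zeros((max(len(a),len(b)),a.shape[1]+b.shape[1],3),np.uint8); c[:len(a),:a.shape[1]]=a; c[:len(b),a.shape[1]:]=b
    cv2.imwrite(f"pics/{name}.png",c)
E
python3 -c "
from h import *
both('m2')"
```

```text
[ 0.43141278 -0.22576984  0.42474549] [-0.57536472 -0.21026917 -1.61147672] [-0.22035961 -0.0169742   0.06528545] 0.010038534112001255
```

View pics/m2.png

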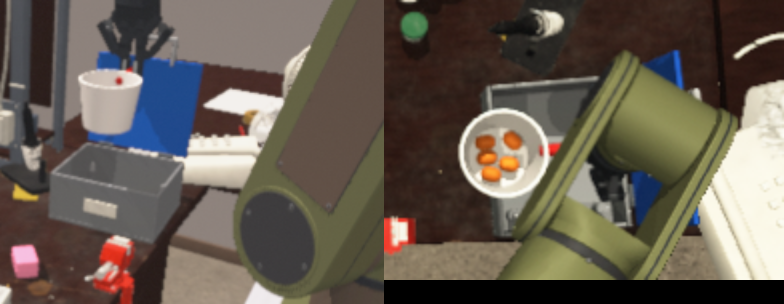

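The picture hasn't changed, and the grip is still 107 N. The new force probably only applies along with a finger command.

Emit:
{"api": "play_rows", "payload": {"increments": [[[0,0,0,0],[0,0,0,0]]], "newtons": 50, "fingers": -1}}

```text
clock: 10.15
tcp_pos: [0.4314, -0.2258, 0.4247]
ee_rot: [-2.179, -2.263, 0.0]
wrist_force: [0.2, 0.5, -2.2]
grip_width: 0.0103
grip_force: 107.7
```

Emit:
{"api": "play_rows", "payload": {"increments": [[[0,0,0,0],[0,0,0,0]]], "newtons": 30, "fingers": -0.95}}

```text
clock: 10.4
tcp_pos: [0.4314, -0.2258, 0.4247]
ee_rot: [-2.179, -2.263, 0.0]
wrist_force: [0.6, -0.5, -1.4]
grip_width: 0.0109
grip_force: 107.7
```

Emit:
{"api": "play_rows", "payload": {"increments": [[[0,0,0,0],[0,0,0,0]]], "newtons": 20, "fingers": -0.78}}

```text
clock: 10.65
tcp_pos: [0.4314, -0.2258, 0.4247]
ee_rot: [-2.179, -2.263, 0.0]
wrist_force: [0.2, -0.1, -1.5]
grip_width: 0.0107
grip_force: 107.6
```

Emit:
{"api": "play_rows", "payload": {"increments": [[[0,0,0,0],[0,0,0,0]]], "newtons": 20, "fingers": -0.75}}

```text
clock: 10.9
tcp_pos: [0.4314, -0.2258, 0.4247]
ee_rot: [-2.179, -2.263, -0.0]
wrist_force: [-0.6, -0.6, -2.1]
grip_width: 0.0108
grip_force: 88.7
```

Emit:
{"api": "play_rows", "payload": {"increments": [[[0,0,0,0],[0,0,0,0]]], "newtons": 20, "fingers": -0.735}}

```text
clock: 11.15
tcp_pos: [0.4314, -0.2258, 0.4247]
ee_rot: [-2.179, -2.263, -0.0]
wrist_force: [0.4, -0.7, -2.4]
grip_width: 0.0117
grip_force: 69.2
```

Emit:
{"api": "play_rows", "payload": {"increments": [[[0,0,0,0],[0,0,0,0]]], "newtons": 20, "fingers": -0.72}}

```text
clock: 11.4
tcp_pos: [0.4314, -0.2258, 0.4247]
ee_rot: [-2.179, -2.263, 0.0]
wrist_force: [0.1, 0.6, -1.5]
grip_width: 0.0123
grip_force: 50.3
```

Emit:
{"api": "play_rows", "payload": {"increments": [[[0,0,0,0],[0,0,0,0]]], "newtons": 20, "fingers": -0.705}}

```text
clock: 11.65
tcp_pos: [0.4314, -0.2258, 0.4247]
ee_rot: [2.179, 2.263, -0.0]
wrist_force: [1.4, -0.1, -2.5]
grip_width: 0.0132
grip_force: 32.2
```

Emit:
{"api": "play_rows", "payload": {"increments": [[[0,0,0,0],[0,0,0,0]]], "newtons": 20, "fingers": -0.697}}

```text
clock: 11.9
tcp_pos: [0.4314, -0.2258, 0.4247]
ee_rot: [-2.179, -2.263, -0.0]
wrist_force: [-0.4, -0.2, -2.1]
grip_width: 0.0133
grip_force: 22.9
```

```bash
python3 -c "
from h import *
both('m3')"
```

```text
[ 0.43140992 -0.22576015  0.42471906] [-0.39859488 -0.23450754 -2.09280046] [-0.20259594  0.00951732  0.02370825] 0.013261133781699781
```

View pics/m3.png

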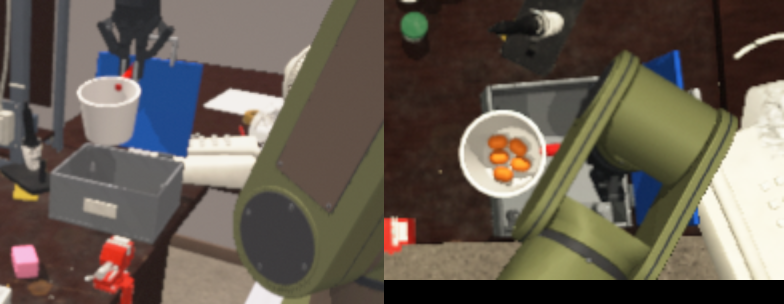

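The bowl has begun to tilt: the cup sits lower in the scene view, and the capsules appear more centred in the mouth. I'll loosen it slightly more.

Emit:
{"api": "play_rows", "payload": {"increments": [[[0,0,0,0],[0,0,0,0],[0,0,0,0],[0,0,0,0]]], "newtons": 20, "fingers": -0.693}}

```text
clock: 12.5
tcp_pos: [0.4314, -0.2258, 0.4247]
ee_rot: [-2.179, -2.263, -0.0]
wrist_force: [0.1, 0.4, -1.4]
grip_width: 0.013
grip_force: 19.0
```

```bash
cat > pitch.py <<'E'
from h import *
# pitch estimate: fit by rendering rim circle against scene whiteness is heavy; report white blob of cup in scene and red tail
im=bot.snapshot("scene"); o=bot.get_obs(); g=o["tcp_pos"]-[0,0,.155]
# yaw of bowl dir in world from tool x
f=R.from_rotvec(o["ee_rot"]).as_matrix()[:,0]; f[2]=0
hsv=cv2.cvtColor(im,cv2.COLOR_BGR2HSV)
g0=pix("scene",g).astype(int)
m=((hsv[...,1]<40)&(hsv[...,2]>120)).astype(np.uint8)*255
x0,x1,y0,y1=g0[0]-75,g0[0]+60,g0[1]-40,g0[1]+110
mm=np.zeros_like(m); mm[y0:y1,x0:x1]=m[y0:y1,x0:x1]
n,l,s,c=cv2.connectedComponentsWithStats(mm); 
best=None
def sil(th):
    pts=[]
    for z,r in((0,.039),(.08,.05)):
        for a in np.linspace(0,2*np.pi,40):
            x=r*np.cos(a)+.103; zz=z-.064; y=r*np.sin(a)
            fw=x*np.cos(th)+zz*np.sin(th); up=-x*np.sin(th)+zz*np.cos(th)
            side=np.array([-f[1],f[0],0])
            pts.append(pix("scene",g+f*fw+side*y+[0,0,up]))
    q=np.zeros_like(m); cv2.fillConvexPoly(q,cv2.convexHull(np.array(pts).astype(np.float32)).astype(np.int32),255); return q
res=[]
for d in range(-5,131,3):
    q=sil(np.radians(d)); i=((q>0)&(mm>0)).sum(); u=((q>0)|(mm>0)).sum()
    res.append((i/(q>0).sum()-0*u,i/u,d))
res.sort(key=lambda t:-t[1]); print("pitch fits (cover,iou,deg)",[(round(a,2),round(b,2),d) for a,b,d in res[:4]],"force",o["wrist_force"].round(1),"tau",o["wrist_torque"].round(2),"grip",o["grip_force"])
E
python3 pitch.py
```

```text
Traceback (most recent call last):
  File "pitch.py", line 24, in <module>
    q=sil(np.radians(d)); i=((q>0)&(mm>0)).sum(); u=((q>0)|(mm>0)).sum()
  File "pitch.py", line 20, in sil
    pts.append(pix("scene",g+f*fw+side*y+[0,0,up]))
               ~~~^^^^^^^^^^^^^^^^^^^^^^^^^^^^^^^^
  File "h.py", line 12, in pix
    c,f,A=cam(n); v=A.T@(np.array(P,float)-c["position"]); s=v[:2]/v[2]
          ~~~^^^
  File "h.py", line 5, in cam
    c=bot.camera_params(n); f=200/np.tan(np.radians(c["vfov"]/2)); return c,f,R.from_rotvec(c["attitude"]).as_matrix()
ValueError: time passes only in moves, steps and waits
```

```bash
sed -i 's/^def cam(n):/import functools\n@functools.cache\ndef cam(n):/' h.py; python3 pitch.py
```

```text
pitch fits (cover,iou,deg) [(np.float64(0.93), np.float64(0.21), 28), (np.float64(0.92), np.float64(0.21), 25), (np.float64(0.94), np.float64(0.21), 31), (np.float64(0.9), np.float64(0.21), 22)] force [-0.1 -0.3 -1.6] tau [-0.13 -0.01  0.03] grip 19.00735706090927
```

The pitch is about 28° and the cup is creeping slowly, which is controllable. I'll loosen further.

Emit:
{"api": "play_rows", "payload": {"increments": [[[0,0,0,0],[0,0,0,0],[0,0,0,0],[0,0,0,0]]], "newtons": 20, "fingers": -0.69}}

```text
clock: 13.1
tcp_pos: [0.4314, -0.2257, 0.4247]
ee_rot: [-2.179, -2.263, -0.0]
wrist_force: [0.6, 0.2, -1.3]
grip_width: 0.0136
grip_force: 15.9
```

```bash
python3 pitch.py
```

```text
pitch fits (cover,iou,deg) [(np.float64(0.94), np.float64(0.21), 31), (np.float64(0.92), np.float64(0.21), 28), (np.float64(0.94), np.float64(0.21), 34), (np.float64(0.91), np.float64(0.21), 25)] force [-0.5  0.1 -2.8] tau [-0.14  0.01  0.01] grip 15.92982530593872
```

Emit:
{"api": "play_rows", "payload": {"increments": [[[0,0,0,0],[0,0,0,0],[0,0,0,0],[0,0,0,0]]], "newtons": 20, "fingers": -0.687}}

```text
clock: 13.65
tcp_pos: [0.4314, -0.2258, 0.4247]
ee_rot: [-2.179, -2.263, -0.0]
wrist_force: [0.5, 0.5, -2.2]
grip_width: 0.0134
grip_force: 13.2
```

```bash
python3 pitch.py
```

```text
pitch fits (cover,iou,deg) [(np.float64(0.91), np.float64(0.2), 40), (np.float64(0.9), np.float64(0.2), 37), (np.float64(0.88), np.float64(0.2), 34), (np.float64(0.91), np.float64(0.2), 43)] force [-0.1  0.1 -1.9] tau [-0.1   0.02  0.01] grip 13.206569105386734
```

Emit:
{"api": "play_rows", "payload": {"increments": [[[0,0,0,0],[0,0,0,0],[0,0,0,0],[0,0,0,0]]], "newtons": 20, "fingers": -0.683}}

```text
clock: 14.2
tcp_pos: [0.4314, -0.2258, 0.4247]
ee_rot: [-2.179, -2.263, -0.0]
wrist_force: [-0.3, 0.3, -1.1]
grip_width: 0.0135
grip_force: 9.3
```

```bash
python3 pitch.py
```

```text
pitch fits (cover,iou,deg) [(np.float64(0.84), np.float64(0.17), 49), (np.float64(0.84), np.float64(0.17), 52), (np.float64(0.82), np.float64(0.17), 46), (np.float64(0.8), np.float64(0.17), 43)] force [-0.2 -0.5 -1.8] tau [-0.06 -0.01  0.01] grip 9.329790472984314
```

Emit:
{"api": "play_rows", "payload": {"increments": [[[0,0,0,0],[0,0,0,0],[0,0,0,0],[0,0,0,0]]], "newtons": 20, "fingers": -0.681}}

```text
clock: 14.75
tcp_pos: [0.4314, -0.2258, 0.4247]
ee_rot: [-2.179, -2.263, -0.0]
wrist_force: [-0.2, -0.9, -2.1]
grip_width: 0.0136
grip_force: 7.3
```

```bash
python3 pitch.py;python3 -c "
from h import *
both('m4')"
```

```text
pitch fits (cover,iou,deg) [(np.float64(0.8), np.float64(0.17), 49), (np.float64(0.81), np.float64(0.17), 52), (np.float64(0.82), np.float64(0.16), 55), (np.float64(0.78), np.float64(0.16), 46)] force [ 0.   0.3 -1.3] tau [-0.06  0.01  0.04] grip 7.34990581870079
[ 0.43140031 -0.2257545   0.42472248] [ 0.01856665  0.34838189 -1.28662545] [-0.05694493  0.01223228  0.03879755] 0.013592242496611718
```

View pics/m4.png

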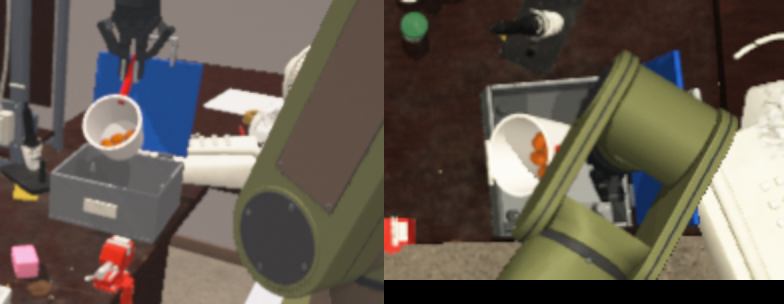

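The pitch is about 55°, with the capsules in the lower lip. Next I'll firm the grip slightly, lower the bowl into the case and push its rim against the left wall, so the hand's advance tips it past 90°.

Emit:
{"api": "play_rows", "payload": {"increments": [[[-0.6,0,0,0],[-1.2,0,0,0],[-1.9,0,0,0],[-1.9,0,2,0],[-1.9,0,4.5,0],[-1.9,0,7,0],[-1.9,0,8.5,0],[-1.9,0,8.5,0]]], "fingers": -0.692, "newtons": 20}}

```text
clock: 15.9
tcp_pos: [0.4321, -0.2457, 0.3393]
ee_rot: [2.177, 2.261, -0.004]
wrist_force: [-0.7, -3.9, 2.9]
grip_width: 0.0137
grip_force: 12.0
```

Emit:
{"api": "play_rows", "payload": {"increments": [[[1,0,0,0],[2,0,0,0],[3,0,0,0],[4,0,0,0],[5,0,0,0],[6,0,0,0],[7,0,0,0],[8,0,0,0]]]}}

```text
clock: 16.9
tcp_pos: [0.429, -0.164, 0.3396]
ee_rot: [-2.178, -2.263, -0.0]
wrist_force: [-0.3, 0.5, 1.1]
grip_width: 0.0133
grip_force: 0.0
```

```bash
python3 -c "
from h import *
both('m5')"
```

```text
[ 0.42903831 -0.1640469   0.33961402] [-0.30119301  0.47535567  1.12223368] [ 0.01051086 -0.01858373 -0.00115896] 0.013318621162646028
```

View pics/m5.png

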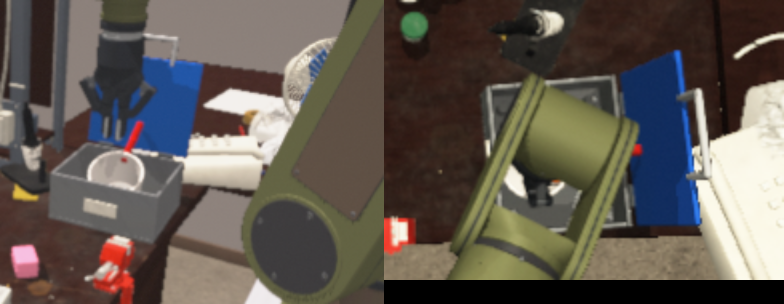

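The cup slipped out of the fingers as it met the wall. It now leans inside the case with its mouth up and left at (117,172), and the red handle rises to the right at (140,125). All is contained. I'll raise the hand and locate the handle with both cameras.

Emit:
{"api": "play_rows", "payload": {"increments": [[[0,0,-3,0],[0,0,-7,0],[0,0,-12,0],[0,0,-16,0],[0,0,-16,0]]], "fingers": 0.1}}

```text
clock: 17.62
tcp_pos: [0.4293, -0.165, 0.5044]
ee_rot: [2.173, 2.257, 0.003]
wrist_force: [0.2, 0.0, -0.1]
grip_width: 0.0467
grip_force: 0.0
```

```bash
cat > tri.py <<'E'
from h import *
from scipy.optimize import least_squares
np.set_printoptions(precision=4,suppress=True)
ims={n:bot.snapshot(n) for n in("scene","top")}
for n in ims: cv2.imwrite(f"pics/raw_{n}.png",ims[n])
box={"scene":(340,110,460,200),"top":(370,180,500,270)}
ends={}
for n,(x0,y0,x1,y1) in box.items():
    h=cv2.cvtColor(ims[n],cv2.COLOR_BGR2HSV)[y0:y1,x0:x1]
    m=((h[...,1]>170)&((h[...,0]<6)|(h[...,0]>174))&(h[...,2]>70)).astype(np.uint8)
    k,l,s,_=cv2.connectedComponentsWithStats(m)
    if k<2: print(n,"none"); continue
    b=1+np.argmax(s[1:,4]); p=np.argwhere(l==b)[:,::-1]+[x0,y0]
    c=p.mean(0); u,sv,vt=np.linalg.svd(p-c,full_matrices=False); t=(p-c)@vt[0]
    e=[c+vt[0]*t.min(),c+vt[0]*t.max()]; ends[n]=e; print(n,s[b,4],e)
E
python3 tri.py; python3 -c "
from h import *
both('m6')"
```

```text
scene 69 [array([407.4086, 136.7213]), array([399.3999, 153.7172])]
top none
[ 0.42904042 -0.16485141  0.49955384] [ 0.43571665 -0.36178045 -0.39498358] [ 0.02499529  0.07514224 -0.02521139] 0.04709173143562062
```

View pics/m6.png

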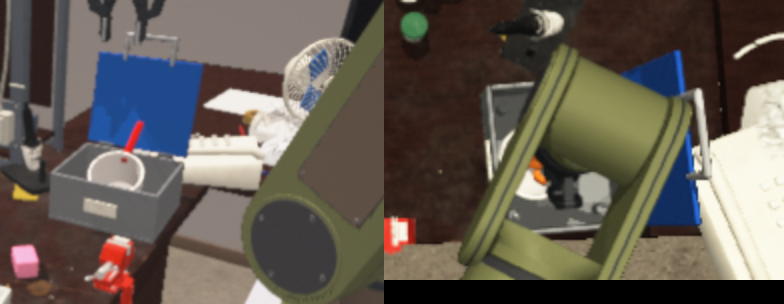

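Emit:
{"api": "play_rows", "payload": {"increments": [[[6,0,0,0],[12,0,0,0],[18,0,0,0],[24,0,0,0],[30,0,0,0],[30,0,0,0]]]}}

```text
clock: 18.58
tcp_pos: [0.4169, 0.1384, 0.4976]
ee_rot: [-2.169, -2.27, 0.004]
wrist_force: [0.3, -0.9, -0.2]
grip_width: 0.0467
grip_force: 0.0
```

```bash
cat >> tri.py <<'E'
# fit cup pose to image masks: red handle ends + white silhouette/rim
if len(ends)==2:
    tip={"scene":min(ends["scene"],key=lambda e:e[1]),"top":max(ends["top"],key=lambda e:e[0])}
    base={"scene":max(ends["scene"],key=lambda e:e[1]),"top":min(ends["top"],key=lambda e:e[0])}
    for nm,d in(("tip",tip),("base",base)):
        s=least_squares(lambda P:np.r_[pix("scene",P)-d["scene"],pix("top",P)-d["top"]],[.43,-.25,.15]); print(nm,s.x,"res px",s.fun)
E
python3 tri.py
python3 - <<'E'
from h import *
a=cv2.imread("pics/raw_scene.png")[115:215,330:460]; b=cv2.imread("pics/raw_top.png")[170:280,365:495]
a=cv2.resize(a,(400,308),interpolation=cv2.INTER_CUBIC);b=cv2.resize(b,(400,338),interpolation=cv2.INTER_CUBIC)
c=np.zeros((338,800,3),np.uint8);c[:308,:400]=a;c[:,400:]=b;cv2.imwrite("pics/m7.png",c)
E
```

```text
scene 68 [array([407.3801, 136.7096]), array([399.2309, 154.1082])]
top 176 [array([458.0027, 224.0229]), array([423.8835, 228.0003])]
tip [ 0.4343 -0.3136  0.148 ] res px [-0.2088 -0.016   0.0645  0.1609]
base [ 0.4273 -0.2332  0.1199] res px [-0.842  -0.0699  0.2857  0.688 ]
```

View pics/m7.png

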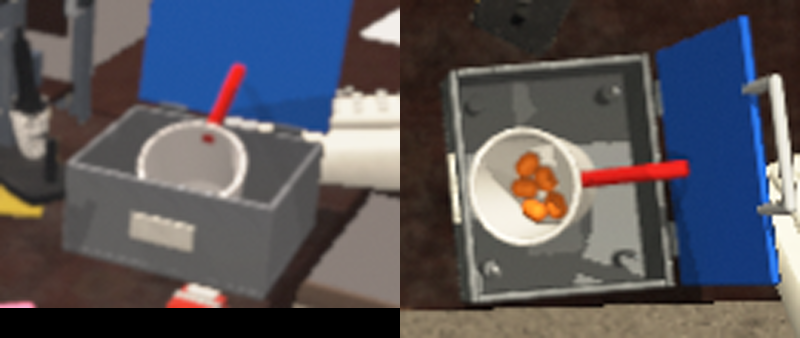

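The picture shows the cup wedged mouth-up at (525,185) in the right-hand panel. All five capsules are still in it, and its handle leans on the lid side at (635,172). The handle runs from (.427, -.233, .120) to (.434, -.314, .148), a pitch of about 19°. I'll regrasp it 90 mm from the axis with a firm grip.

Emit:
{"api": "play_rows", "payload": {"increments": [[[-6,0,0,0],[-12,0,0,0],[-18,0,0,0],[-24,-0.1,0,0],[-30,-0.1,0,0],[-36,-0.2,0,0],[-40.8,-0.2,0,-0.03],[-40.8,-0.2,0,-0.03]]]}}

```text
clock: 19.68
tcp_pos: [0.4296, -0.2771, 0.4982]
ee_rot: [-2.152, -2.285, 0.001]
wrist_force: [0.6, 0.1, -0.4]
grip_width: 0.0471
grip_force: 0.0
```

Emit:
{"api": "play_rows", "payload": {"increments": [[[0,0,5,0],[0,0,10,0],[0,0,14,0],[0,0,17,0],[0,0,19,0],[0,0,21,0],[0,0,21,0]]]}}

```text
clock: 20.55
tcp_pos: [0.4298, -0.2725, 0.2876]
ee_rot: [-2.143, -2.291, 0.001]
wrist_force: [-0.9, 0.4, -0.1]
grip_width: 0.047
grip_force: 0.0
```

Emit:
{"api": "play_rows", "payload": {"increments": [[[0,0,0,0],[0,0,0,0],[0,0,0,0],[0,0,0,0]]], "fingers": -1, "newtons": 110}}

```text
clock: 21.05
tcp_pos: [0.4316, -0.2732, 0.291]
ee_rot: [2.143, 2.294, -0.0]
wrist_force: [0.9, -0.9, 3.2]
grip_width: 0.0106
grip_force: 108.5
```

Emit:
{"api": "play_rows", "payload": {"increments": [[[0,0,-2,0],[0,0,-4,0],[1,0,-7,0],[2.5,0,-10,0],[4,0,-13,0],[4.5,0,-14,0],[4.5,0,-14,0]]]}}

```text
clock: 21.92
tcp_pos: [0.4281, -0.2278, 0.4294]
ee_rot: [2.144, 2.296, -0.0]
wrist_force: [-0.7, -0.8, -1.6]
grip_width: 0.0103
grip_force: 108.9
```

```bash
sed -i 's/cos(a)+.103/cos(a)+L/; s/^best=None/import sys; L=float(sys.argv[1])/' pitch.py; python3 pitch.py .090
```

```text
pitch fits (cover,iou,deg) [(np.float64(0.88), np.float64(0.19), 34), (np.float64(0.9), np.float64(0.19), 37), (np.float64(0.87), np.float64(0.18), 31), (np.float64(0.91), np.float64(0.18), 40)] force [-0.7 -0.8 -2. ] tau [-0.09 -0.02  0.04] grip 108.86586785316467
```

Emit:
{"api": "play_rows", "payload": {"increments": [[[0,0,0,0],[0,0,0,0],[0,0,0,0]]], "newtons": 20, "fingers": -0.705}}

```text
clock: 22.35
tcp_pos: [0.4281, -0.2281, 0.429]
ee_rot: [-2.144, -2.294, 0.0]
wrist_force: [0.3, 0.6, -3.0]
grip_width: 0.0127
grip_force: 29.8
```

Emit:
{"api": "play_rows", "payload": {"increments": [[[0,0,0,0],[0,0,0,0],[0,0,0,0],[0,0,0,0]]], "newtons": 20, "fingers": -0.688}}

```text
clock: 22.85
tcp_pos: [0.4281, -0.2279, 0.4298]
ee_rot: [2.145, 2.296, 0.0]
wrist_force: [0.6, 0.4, -1.6]
grip_width: 0.0136
grip_force: 12.6
```

```bash
python3 pitch.py .090
```

```text
pitch fits (cover,iou,deg) [(np.float64(0.79), np.float64(0.17), 34), (np.float64(0.84), np.float64(0.16), 46), (np.float64(0.83), np.float64(0.16), 43), (np.float64(0.8), np.float64(0.16), 37)] force [-0.   0.2 -1.8] tau [-0.06  0.03  0.06] grip 12.61351928114891
```

Emit:
{"api": "play_rows", "payload": {"increments": [[[0,0,0,0],[0,0,0,0],[0,0,0,0],[0,0,0,0]]], "newtons": 20, "fingers": -0.682}}

```text
clock: 23.4
tcp_pos: [0.4281, -0.2279, 0.4297]
ee_rot: [-2.145, -2.295, -0.0]
wrist_force: [-0.3, -0.3, -2.3]
grip_width: 0.0134
grip_force: 7.3
```

Emit:
{"api": "play_rows", "payload": {"increments": [[[0,0,0,0],[0,0,0,0],[0,0,0,0]]], "newtons": 20, "fingers": -0.68}}

```text
clock: 23.78
tcp_pos: [0.4281, -0.2279, 0.4297]
ee_rot: [-2.145, -2.296, -0.0]
wrist_force: [0.7, 0.7, -2.1]
grip_width: 0.0141
grip_force: 5.5
```

Emit:
{"api": "play_rows", "payload": {"increments": [[[0,0,0,0],[0,0,0,0],[0,0,0,0]]], "newtons": 45, "fingers": -1}}

```text
clock: 24.15
tcp_pos: [0.4281, -0.2279, 0.4297]
ee_rot: [-2.145, -2.296, -0.0]
wrist_force: [1.1, 0.4, -1.8]
grip_width: 0.012
grip_force: 43.9
```

```bash
python3 pitch.py .090
python3 - <<'E'
from h import *
a=bot.snapshot("scene")[90:215,330:460]; b=bot.snapshot("top")[170:280,365:495]
a=cv2.resize(a,(400,385),interpolation=cv2.INTER_CUBIC);b=cv2.resize(b,(400,338),interpolation=cv2.INTER_CUBIC)
c=np.zeros((385,800,3),np.uint8);c[:,:400]=a;c[:338,400:]=b;cv2.imwrite("pics/m8.png",c)
E
```

```text
pitch fits (cover,iou,deg) [(np.float64(0.49), np.float64(0.1), 19), (np.float64(0.49), np.float64(0.1), 16), (np.float64(0.48), np.float64(0.1), 13), (np.float64(0.49), np.float64(0.1), 25)] force [ 1.   0.6 -1.9] tau [ 0.   -0.    0.01] grip 43.92176270484924
```

View pics/m8.png

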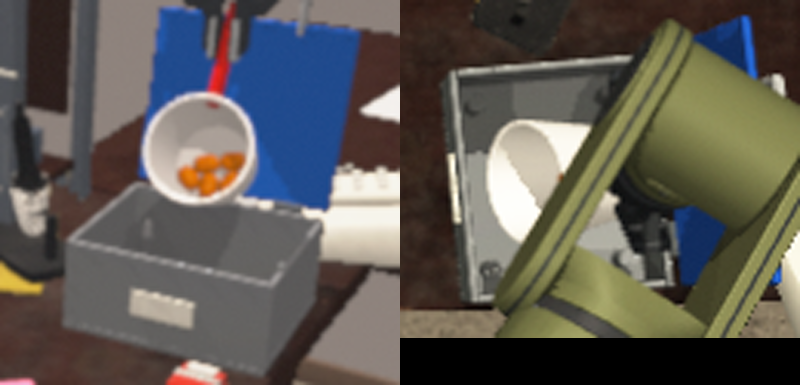

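Now it hangs freely at about 70° with all five capsules at the lower lip (210,175 in the left panel), and the grip is 44 N. I'll lower it into the case and push the rim against the left wall.

Emit:
{"api": "play_rows", "payload": {"increments": [[[-1.3,0,0,0],[-2.7,0,0,0],[-2.7,0,2.5,0],[-2.7,0,5,0],[-2.7,0,7.5,0],[-2.7,0,9.5,0],[-2.7,0,10.3,0],[-2.7,0,10.3,0]]]}}

```text
clock: 25.3
tcp_pos: [0.43, -0.2551, 0.3264]
ee_rot: [-2.144, -2.295, 0.0]
wrist_force: [0.3, -0.5, -2.1]
grip_width: 0.0119
grip_force: 44.0
```

Emit:
{"api": "play_rows", "payload": {"increments": [[[1,0,0,0],[2.5,0,0,0],[4,0,0,0],[5,0,0,0],[6,0,0,0],[7,0,0,0],[8,0,0,0],[8,0,0,0]]]}}

```text
clock: 26.3
tcp_pos: [0.4245, -0.1742, 0.3264]
ee_rot: [-2.143, -2.296, -0.001]
wrist_force: [0.7, -1.3, -3.8]
grip_width: 0.0118
grip_force: 43.8
```

Emit:
{"api": "play_rows", "payload": {"increments": [[[1,0,0,0],[2,0,0,0],[3,0,0,0],[4,0,0,0],[4,0,0,0]]]}}

```text
clock: 26.92
tcp_pos: [0.4217, -0.1343, 0.3267]
ee_rot: [-2.143, -2.297, -0.0]
wrist_force: [0.1, 0.4, -0.7]
grip_width: -0.0
grip_force: 0.0
```

Emit:
{"api": "play_rows", "payload": {"increments": [[[0,0,-4,0],[0,0,-9,0],[0,0,-14,0],[0,0,-17,0],[5,0,-17,0],[10,0,-17,0],[16,0,-17,0],[22,0,-17,0]]], "fingers": 0.1}}

```text
clock: 27.92
tcp_pos: [0.4064, 0.0859, 0.497]
ee_rot: [2.145, 2.294, 0.001]
wrist_force: [0.2, -0.3, -0.5]
grip_width: 0.0475
grip_force: 0.0
```

Emit:
{"api": "play_rows", "payload": {"increments": [[[6,0,0,0],[9,0,0,0],[9,0,0,0]]]}}

```text
clock: 28.3
tcp_pos: [0.4004, 0.1757, 0.4966]
ee_rot: [-2.14, -2.3, 0.001]
wrist_force: [0.4, -0.6, 0.4]
grip_width: 0.0469
grip_force: 0.0
```

```bash
python3 tri.py
python3 - <<'E'
from h import *
a=cv2.imread("pics/raw_scene.png")[115:215,330:460]; b=cv2.imread("pics/raw_top.png")[170:280,365:495]
a=cv2.resize(a,(400,308),interpolation=cv2.INTER_CUBIC);b=cv2.resize(b,(400,338),interpolation=cv2.INTER_CUBIC)
c=np.zeros((338,800,3),np.uint8);c[:308,:400]=a;c[:,400:]=b;cv2.imwrite("pics/m9.png",c)
E
```

```text
scene 107 [array([394.2433, 137.8968]), array([390.2692, 167.0367])]
top 49 [array([408.2289, 228.9853]), array([396.1821, 231.7838])]
tip [ 0.4245 -0.182   0.186 ] res px [ 0.1548  0.0136 -0.0541 -0.1269]
base [ 0.422  -0.1629  0.1058] res px [-0.1623 -0.0145  0.0598  0.1391]
```

View pics/m9.png

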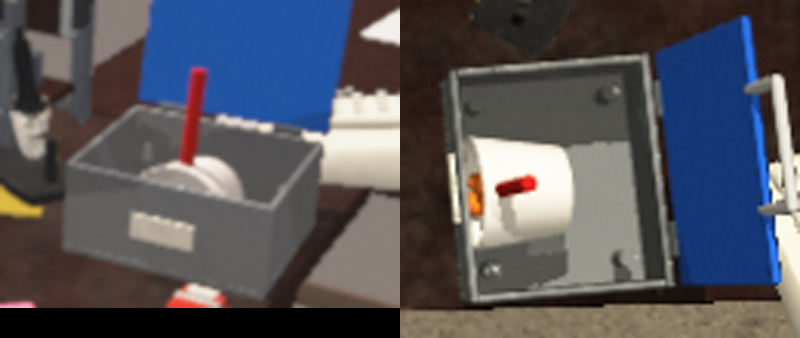

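The cup now lies on its side with its mouth against the left wall, the handle pointing up (tip at (.4245, -.182, .186)), and capsules showing at the lip at (476,195). I'll grip the upright handle firmly, then jerk the cup back toward the right so that the capsules stay behind.

Emit:
{"api": "play_rows", "payload": {"increments": [[[-6,0,0,0],[-12,0,0,0],[-18,0,0,0],[-24,0,0,0],[-30,-0.1,0,0],[-34,-0.1,0,0],[-35,-0.1,0,0],[-35,-0.1,0,0]]]}}

```text
clock: 29.4
tcp_pos: [0.4231, -0.1759, 0.4966]
ee_rot: [-2.147, -2.292, -0.0]
wrist_force: [-0.2, -0.1, 0.5]
grip_width: 0.0469
grip_force: 0.0
```

Emit:
{"api": "play_rows", "payload": {"increments": [[[0,0,5,0],[0,0,10,0],[0,0,14,0],[0,0,17,0],[0,0,19.2,0],[0,0,19.2,0]]]}}

```text
clock: 30.15
tcp_pos: [0.4229, -0.1736, 0.303]
ee_rot: [-2.14, -2.294, 0.001]
wrist_force: [0.4, -0.9, 0.0]
grip_width: 0.0471
grip_force: 0.0
```

Emit:
{"api": "play_rows", "payload": {"increments": [[[0,0,0,0],[0,0,0,0],[0,0,0,0],[0,0,0,0]]], "fingers": -1, "newtons": 115}}

```text
clock: 30.65
tcp_pos: [0.4241, -0.1754, 0.3066]
ee_rot: [2.143, 2.294, 0.002]
wrist_force: [-1.4, 0.9, 6.2]
grip_width: 0.0112
grip_force: 112.1
```

Emit:
{"api": "play_rows", "payload": {"increments": [[[0,0,-0.6,0],[0,0,-1.2,0],[0,0,-1.2,0]]]}}

```text
clock: 31.02
tcp_pos: [0.4236, -0.1752, 0.3171]
ee_rot: [2.144, 2.295, 0.0]
wrist_force: [0.2, -0.0, -2.2]
grip_width: 0.0114
grip_force: 112.3
```

Emit:
{"api": "play_rows", "payload": {"increments": [[[-6,0,0,0],[-6,0,0,0]]]}}

```text
clock: 31.28
tcp_pos: [0.4277, -0.2373, 0.3169]
ee_rot: [2.148, 2.291, -0.0]
wrist_force: [-0.2, -0.8, -1.6]
grip_width: 0.0112
grip_force: 112.4
```

Emit:
{"api": "play_rows", "payload": {"increments": [[[1.2,0,0,0],[2.4,0,0,0],[3.6,0,0,0],[4.8,0,-0.5,0],[4.8,0,-1,0],[-1.2,0,-1,0],[-1.2,0,-1,0],[-1.2,0,-1,0]]]}}

```text
clock: 32.28
tcp_pos: [0.4283, -0.2467, 0.3266]
ee_rot: [-2.144, -2.294, -0.001]
wrist_force: [-1.0, 0.9, -2.5]
grip_width: 0.0113
grip_force: 115.7
```

```bash
cat > orange.py <<'E'
from h import *
o=bot.get_obs(); print(o["tcp_pos"].round(4),o["wrist_force"].round(2),o["wrist_torque"].round(3),o["grip_width"])
for n,(x0,y0,x1,y1) in {"scene":(330,90,460,215),"top":(365,160,495,285)}.items():
    im=bot.snapshot(n); cv2.imwrite(f"pics/raw_{n}.png",im); h=cv2.cvtColor(im,cv2.COLOR_BGR2HSV)[y0:y1,x0:x1]
    m=((h[...,1]>140)&(h[...,0]>=7)&(h[...,0]<=22)&(h[...,2]>80)).astype(np.uint8)
    k,l,s,c=cv2.connectedComponentsWithStats(m)
    print(n,[(s[i,4].item(),(c[i]+[x0,y0]).round(1).tolist(),(world(n,c[i]+[x0,y0],.02)[:2]-[.4325,-.2155]).round(3).tolist()) for i in range(1,k) if s[i,4]>4])
E
python3 orange.py
```

```text
[ 0.4283 -0.2467  0.3266] [-0.98  0.9  -2.5 ] [ 0.125 -0.002 -0.007] 0.01129971395227887
scene [(48, [336.2, 181.8], [0.157, 0.063])]
top [(33, [388.5, 229.7], [0.001, 0.063]), (39, [390.6, 243.5], [-0.038, 0.059])]
```

Two capsules are out (top blobs at (388,230) and (391,243), beside the left wall). A few sharper shakes should bring the rest.

Emit:
{"api": "play_rows", "payload": {"increments": [[[1,0,0,0],[7,0,0,0],[1,0,0,0],[7,0,0,0],[1,0,0,0],[7,0,0,0],[1,0,0,0],[1,0,0,0]]]}}

```text
clock: 33.38
tcp_pos: [0.4282, -0.2369, 0.3271]
ee_rot: [2.144, 2.295, -0.0]
wrist_force: [0.0, -0.0, -1.2]
grip_width: 0.011
grip_force: 113.6
```

```bash
python3 orange.py
```

```text
[ 0.4282 -0.2369  0.3271] [ 0.   -0.   -1.17] [ 0.021  0.038 -0.024] 0.011047137143584485
scene [(47, [336.2, 181.8], [0.157, 0.063])]
top [(5, [389.4, 168.2], [0.174, 0.052]), (28, [387.2, 220.1], [0.027, 0.065]), (28, [388.2, 231.1], [-0.003, 0.064]), (49, [404.9, 235.2], [-0.016, 0.018]), (35, [390.4, 245.1], [-0.042, 0.059]), (42, [401.1, 245.8], [-0.045, 0.03])]
```

Emit:
{"api": "play_rows", "payload": {"increments": [[[0,0,0,0],[6,0,0,0],[0,0,0,0],[6,0,0,0],[0,0,0,0],[6,0,0,0],[0,0,0,0],[0,0,0,0]]]}}

```text
clock: 34.48
tcp_pos: [0.4281, -0.2376, 0.3272]
ee_rot: [2.145, 2.294, -0.0]
wrist_force: [-0.4, 1.3, 0.1]
grip_width: 0.0004
grip_force: 0.0
```

```bash
python3 orange.py
```

```text
[ 0.4281 -0.2376  0.3272] [-0.41  1.28  0.13] [ 0.019 -0.061  0.034] 0.00036937183518464297
scene [(47, [336.5, 181.7], [0.157, 0.062])]
top [(25, [387.0, 219.8], [0.028, 0.065]), (5, [387.0, 229.0], [0.003, 0.067]), (23, [389.9, 245.4], [-0.043, 0.061])]
```

After the first shake five separate blobs lay in the case and the wrist felt only the empty cup's weight (1.2 N), so the pour is done. The second shake lost the cup, so I'll clear the arm and locate the handle again.

Emit:
{"api": "play_rows", "payload": {"increments": [[[0,0,-4,0],[0,0,-9,0],[0,0,-14,0],[0,0,-17,0],[6,0,-17,0],[12,0,-17,0],[18,0,-17,0],[24,0,-17,0]]], "fingers": 0.1}}

```text
clock: 35.58
tcp_pos: [0.4103, 0.0043, 0.4969]
ee_rot: [2.146, 2.294, 0.002]
wrist_force: [1.0, 0.1, 1.3]
grip_width: 0.0471
grip_force: 0.0
```

Emit:
{"api": "play_rows", "payload": {"increments": [[[6,0,0,0],[12,0,0,0],[16,0,0,0],[16,0,0,0]]]}}

```text
clock: 36.08
tcp_pos: [0.3995, 0.1642, 0.4967]
ee_rot: [-2.139, -2.3, 0.0]
wrist_force: [-0.3, -1.0, -0.6]
grip_width: 0.0468
grip_force: 0.0
```

```bash
python3 tri.py; python3 orange.py
```

```text
scene 37 [array([383.1844, 160.9021]), array([390.1083, 173.9425])]
top 132 [array([369.7657, 235.5995]), array([394.0227, 233.2322])]
tip [ 0.4269 -0.1509  0.1266] res px [ 4.1436  0.3823 -1.5436 -3.5374]
base [ 0.4052 -0.0966  0.1156] res px [-3.8325 -0.3529  1.4988  3.4397]
[0.4001 0.1623 0.4967] [ 0.02 -0.16 -0.05] [ 0.031 -0.019 -0.002] 0.04694352737941848
scene [(58, [336.1, 181.7], [0.158, 0.063])]
top [(5, [389.4, 168.2], [0.174, 0.052]), (25, [387.0, 219.8], [0.028, 0.065]), (5, [387.0, 229.0], [0.003, 0.067]), (23, [389.9, 245.4], [-0.043, 0.061])]
```

Run:
```python
from h import *
a=cv2.imread("pics/raw_scene.png")[110:220,320:450]; b=cv2.imread("pics/raw_top.png")[165:275,350:480]
a=cv2.resize(a,(400,338),interpolation=cv2.INTER_CUBIC);b=cv2.resize(b,(400,338),interpolation=cv2.INTER_CUBIC)
cv2.imwrite("pics/m10.png",np.hstack([a,b]))
```

```text
(no output)
```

View pics/m10.png

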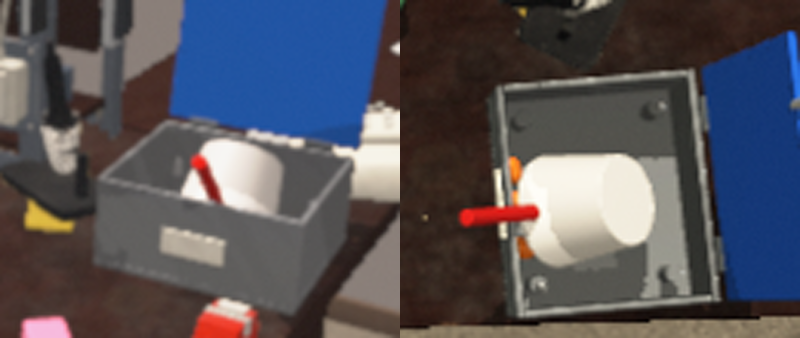

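That was my last picture. The five capsules are out beside the left wall. The cup now leans mouth-down in the case, with its handle rising left over the wall: base at (538,211), tip at (462,217). I'll triangulate with the correct pairing.

```bash
cat > tri2.py <<'E'
from h import *
from scipy.optimize import least_squares
np.set_printoptions(precision=4,suppress=True)
# usage: handle(bs,bt,pairing) ; ends by PCA on red mask
def red(n,b,im=None):
    im=bot.snapshot(n) if im is None else im
    x0,y0,x1,y1=b; h=cv2.cvtColor(im,cv2.COLOR_BGR2HSV)[y0:y1,x0:x1]
    m=((h[...,1]>170)&((h[...,0]<6)|(h[...,0]>174))&(h[...,2]>70)).astype(np.uint8)
    k,l,s,_=cv2.connectedComponentsWithStats(m); j=1+np.argmax(s[1:,4]); p=np.argwhere(l==j)[:,::-1]+[x0,y0]
    c=p.mean(0); v=np.linalg.svd(p-c,full_matrices=False)[2][0]; t=(p-c)@v
    return c+v*t.min(),c+v*t.max()
def tri(s,t): 
    r=least_squares(lambda P:np.r_[pix("scene",P)-s,pix("top",P)-t],[.43,0,.1]); return r.x,np.abs(r.fun).max()
E
python3 - <<'E'
from tri2 import *
s=sorted(red("scene",(360,140,410,185)),key=lambda e:e[1]); t=sorted(red("top",(350,200,420,260)),key=lambda e:e[0])
print(s,t)
a,r=tri(s[0],t[0]); b,r2=tri(s[1],t[1]); d=b-a; print("tip",a,r,"base",b,r2,"len",np.linalg.norm(d), "elev deg",np.degrees(np.arcsin(-d[2]/np.linalg.norm(d))),"heading",np.degrees(np.arctan2(d[1],d[0])))
E
```

```text
[array([383.2862, 160.8523]), array([390.0555, 173.9714])] [array([368.8716, 235.6686]), array([394.0234, 233.2427])]
tip [ 0.4126 -0.0879  0.1537] 0.124610430143548 base [ 0.4194 -0.1596  0.0863] 0.13236711822162306 len 0.09865023798021076 elev deg 43.136928763050776 heading -84.6343601824853
```

Emit:
{"api": "play_rows", "payload": {"increments": [[[-6,0,0,0],[-12,-0.1,0,0],[-18,-0.2,0,0],[-23,-0.3,0,-0.02],[-27.3,-0.4,0,-0.02],[-27.3,-0.4,0,-0.02]]]}}

```text
clock: 37.12
tcp_pos: [0.4146, -0.1135, 0.4965]
ee_rot: [-2.129, -2.309, 0.001]
wrist_force: [0.3, 0.3, -0.3]
grip_width: 0.0471
grip_force: 0.0
```

Emit:
{"api": "play_rows", "payload": {"increments": [[[0,0,5,0],[0,0,10,0],[0,0,14,0],[0,0,17,0],[0,0,19.5,0],[0,0,21,0],[0,0,21,0]]]}}

```text
clock: 38.0
tcp_pos: [0.4148, -0.1102, 0.2859]
ee_rot: [-2.12, -2.316, 0.001]
wrist_force: [-0.4, 0.4, 0.0]
grip_width: 0.047
grip_force: 0.0
```

Emit:
{"api": "play_rows", "payload": {"increments": [[[0,0,0,0],[0,0,0,0],[0,0,0,0],[0,0,0,0]]], "fingers": -1, "newtons": 115}}

```text
clock: 38.5
tcp_pos: [0.4155, -0.1106, 0.2878]
ee_rot: [2.121, 2.316, 0.002]
wrist_force: [-1.0, 2.1, 5.1]
grip_width: 0.011
grip_force: 112.4
```

Emit:
{"api": "play_rows", "payload": {"increments": [[[0,0,-1,0],[0,0,-3,0],[0,0,-6,0],[0,0,-10,0],[0,0,-15,0],[0,0,-15,0]]]}}

```text
clock: 39.25
tcp_pos: [0.4156, -0.1108, 0.4419]
ee_rot: [2.116, 2.311, 0.005]
wrist_force: [0.2, 0.7, -0.9]
grip_width: 0.0107
grip_force: 112.9
```

```bash
python3 orange.py
```

```text
[ 0.4156 -0.1108  0.4419] [ 0.17  0.66 -0.93] [0.143 0.054 0.018] 0.010717439140195996
scene [(56, [336.2, 181.6], [0.158, 0.062])]
top [(11, [400.3, 248.2], [-0.051, 0.033])]
```

The capsules stay in the case and the empty cup is held (0.9 N). I'll loosen the grip so it swings back to hanging, then tighten.

Emit:
{"api": "play_rows", "payload": {"increments": [[[0,0,0,0],[0,0,0,0],[0,0,0,0]]], "newtons": 20, "fingers": -0.697}}

```text
clock: 39.72
tcp_pos: [0.415, -0.1105, 0.4357]
ee_rot: [-2.12, -2.316, 0.001]
wrist_force: [-0.3, 0.2, -1.8]
grip_width: 0.013
grip_force: 25.6
```

Emit:
{"api": "play_rows", "payload": {"increments": [[[0,0,0,0],[0,0,0,0],[0,0,0,0],[0,0,0,0]]], "newtons": 20, "fingers": -0.688}}

```text
clock: 40.22
tcp_pos: [0.4151, -0.1105, 0.4368]
ee_rot: [2.121, 2.317, 0.0]
wrist_force: [-0.4, 0.5, -1.8]
grip_width: 0.0134
grip_force: 15.1
```

Emit:
{"api": "play_rows", "payload": {"increments": [[[0,0,0,0],[0,0,0,0],[0,0,0,0],[0,0,0,0]]], "newtons": 20, "fingers": -0.683}}

```text
clock: 40.72
tcp_pos: [0.4151, -0.1105, 0.4367]
ee_rot: [2.122, 2.317, -0.0]
wrist_force: [-0.2, 0.5, -1.6]
grip_width: 0.0138
grip_force: 11.4
```

```bash
python3 orange.py
python3 - <<'E'
from tri2 import *
im=cv2.imread("pics/raw_scene.png"); o=bot.get_obs(); g=pix("scene",o["tcp_pos"]-[0,0,.155]); print(g)
x,y=g.astype(int); print(red("scene",(x-40,y-40,x+40,y+60),im))
E
```

```text
[ 0.4151 -0.1105  0.4367] [-0.22  0.53 -1.61] [ 0.101 -0.017  0.036] 0.013752420808090138
scene [(56, [336.2, 181.8], [0.157, 0.063])]
top []
[390.0029 110.5567]
(array([389.1536, 102.9299]), array([390.8646, 131.069 ]))
```

Emit:
{"api": "play_rows", "payload": {"increments": [[[0,0,0,0],[0,0,0,0],[0,0,0,0],[0,0,0,0]]], "newtons": 20, "fingers": -0.68}}

```text
clock: 41.32
tcp_pos: [0.4151, -0.1105, 0.4367]
ee_rot: [2.122, 2.317, 0.0]
wrist_force: [-0.3, 0.0, -1.8]
grip_width: 0.0135
grip_force: 7.9
```

Emit:
{"api": "play_rows", "payload": {"increments": [[[0,0,0,0],[0,0,0,0],[0,0,0,0],[0,0,0,0]]], "newtons": 20, "fingers": -0.678}}

```text
clock: 41.82
tcp_pos: [0.4151, -0.1105, 0.4367]
ee_rot: [2.122, 2.317, -0.0]
wrist_force: [-0.0, -0.7, -1.7]
grip_width: 0.0137
grip_force: 5.6
```

```bash
python3 orange.py
```

```text
[ 0.4151 -0.1105  0.4367] [-0.04 -0.66 -1.71] [ 0.043  0.02  -0.003] 0.01374209799166906
scene [(54, [336.1, 181.7], [0.158, 0.063])]
top [(6, [401.5, 248.5], [-0.052, 0.029])]
```

The cup hangs at about 90°. To bring it below 80°, I'll hang it left of the case and draw its bottom back against the outer face of the wall.

Emit:
{"api": "play_rows", "payload": {"increments": [[[2,0,0,0],[4,0,0,0],[6,0,0,0],[7,0,0,0],[7,0,2.5,0],[7,0,5,0],[7,0,7.5,0],[7,0,9.2,0]]], "newtons": 20, "fingers": -0.7}}

```text
clock: 42.92
tcp_pos: [0.4088, -0.0409, 0.3434]
ee_rot: [-2.121, -2.316, 0.001]
wrist_force: [0.1, -0.3, -0.7]
grip_width: 0.0136
grip_force: 19.5
```

Emit:
{"api": "play_rows", "payload": {"increments": [[[0,0,0,0],[-1.5,0,0,0],[-2.5,0,0,0],[-3.5,0,0,0],[-4.5,0,0,0],[-5.5,0,0,0],[-6.5,0,0,0],[-6.5,0,0,0]]]}}

```text
clock: 43.92
tcp_pos: [0.4147, -0.1063, 0.3447]
ee_rot: [2.123, 2.316, -0.001]
wrist_force: [-0.6, 1.3, 0.4]
grip_width: 0.0133
grip_force: 19.5
```

```bash
python3 orange.py
python3 - <<'E'
from tri2 import *
im=cv2.imread("pics/raw_scene.png"); o=bot.get_obs(); p=o["tcp_pos"]-[0,0,.155]; g=pix("scene",p); print(g,bot.get_obs()["grip_force"])
x,y=g.astype(int); print(red("scene",(x-40,y-40,x+40,y+60),im))
h=R.from_rotvec(o["ee_rot"]).as_matrix()[:,0]
for th in (50,60,70,80,90):
    t=np.radians(th); d=h*np.cos(t)+[0,0,-np.sin(t)]; print(th,"tail",pix("scene",p-.027*d),"root",pix("scene",p+.06*d))
E
```

```text
[ 0.4147 -0.1063  0.3447] [-0.56  1.31  0.43] [ 0.273 -0.04   0.025] 0.013250485523640571
scene [(55, [336.1, 181.8], [0.157, 0.063])]
top []
[386.5503 145.7511] 19.468849003314972
(array([387.1001, 137.8494]), array([381.7269, 169.9543]))
50 tail [389.3181 136.1947] root [380.3214 167.2648]
60 tail [388.9295 135.6537] root [381.2675 168.1822]
70 tail [388.465  135.4162] root [382.3555 168.4078]
80 tail [387.938  135.4935] root [383.5493 167.9532]
90 tail [387.3642 135.8868] root [384.8119 166.8491]
```

The pitch is about 74°. I'll push a little more, then tighten and carry the cup to the mat.

Emit:
{"api": "play_rows", "payload": {"increments": [[[-1,0,0,0],[-2,0,0,0],[-3,0,0,0],[-3.5,0,0,0],[-3.5,0,0,0]]]}}

```text
clock: 44.65
tcp_pos: [0.4178, -0.1409, 0.3448]
ee_rot: [2.122, 2.316, -0.0]
wrist_force: [0.3, 1.5, 1.9]
grip_width: 0.0133
grip_force: 19.0
```

Emit:
{"api": "play_rows", "payload": {"increments": [[[1,0,0,0],[2,0,0,0],[2,0,0,0],[2,0,0,0]]], "newtons": 110, "fingers": -1}}

```text
clock: 45.15
tcp_pos: [0.416, -0.1202, 0.3446]
ee_rot: [2.12, 2.318, -0.0]
wrist_force: [0.1, -0.3, -1.6]
grip_width: 0.011
grip_force: 107.0
```

```bash
cat > pit2.py <<'E'
from tri2 import *
o=bot.get_obs(); p=o["tcp_pos"]-[0,0,.155]; g=pix("scene",p); x,y=g.astype(int)
e=sorted(red("scene",(x-50,y-50,x+60,y+60)),key=lambda q:q[1]); print(p,"force",o["wrist_force"].round(1),"tau",o["wrist_torque"].round(2),"ends",e)
h=R.from_rotvec(o["ee_rot"]).as_matrix()[:,0]
for th in range(-10,111,10):
    t=np.radians(th); d=h*np.cos(t)+[0,0,-np.sin(t)]; v=pix("scene",p+.06*d)-pix("scene",p-.027*d); print(th,np.degrees(np.arctan2(v[1],v[0])).round(1),end="; ")
v=e[1]-e[0]; print("obs",np.degrees(np.arctan2(v[1],v[0])).round(1))
E
python3 pit2.py
```

```text
[ 0.416  -0.1202  0.1896] force [ 0.1 -0.3 -1.6] tau [-0.06 -0.02  0.09] ends [array([389.1703, 135.7879]), array([381.5999, 165.4089])]
-10 154.0; 0 135.4; 10 124.7; 20 117.9; 30 113.1; 40 109.3; 50 106.1; 60 103.2; 70 100.5; 80 97.8; 90 94.8; 100 91.5; 110 87.4; obs 104.3
```

Emit:
{"api": "play_rows", "payload": {"increments": [[[0,0,-4,0],[0,0,-9,-0.17],[0,0,-9,-0.34],[0,0,-9,-0.51],[0,0,-9,-0.68],[0,0,-9,-0.85],[0,0,-9,-1.02],[0,0,-9,-1.19]]]}}

```text
clock: 46.2
tcp_pos: [0.416, -0.1207, 0.4347]
ee_rot: [0.45, 3.109, -0.0]
wrist_force: [-0.4, -0.2, -1.8]
grip_width: 0.0111
grip_force: 107.4
```

Emit:
{"api": "play_rows", "payload": {"increments": [[[0,0,0,-0.17],[0,0,0,-0.292],[0,0,0,-0.292],[0,0,0,-0.292]]]}}

```text
clock: 46.7
tcp_pos: [0.416, -0.1206, 0.4347]
ee_rot: [0.004, 3.142, 0.0]
wrist_force: [-0.1, -0.4, -2.1]
grip_width: 0.0112
grip_force: 107.3
```

Emit:
{"api": "play_rows", "payload": {"increments": [[[-0.2,4,0,0],[-0.4,9,0,0],[-0.6,15,0,0],[-0.9,21,0,0],[-1.1,27,0,0],[-1.3,33,0,0],[-1.5,38,0,0],[-1.7,42,0,0]]]}}

```text
clock: 47.7
tcp_pos: [0.433, 0.3016, 0.4347]
ee_rot: [0.001, 3.141, -0.0]
wrist_force: [-0.3, -0.4, -0.8]
grip_width: 0.0111
grip_force: 107.4
```

Emit:
{"api": "play_rows", "payload": {"increments": [[[-0.1,3,0,0],[-0.2,5.3,0,0],[-0.2,5.3,0,0]]]}}

```text
clock: 48.08
tcp_pos: [0.4354, 0.3535, 0.4344]
ee_rot: [0.0, -3.141, 0.001]
wrist_force: [0.8, -0.5, -1.6]
grip_width: 0.011
grip_force: 107.4
```

```bash
python3 pit2.py; python3 -c "
from h import *
o=bot.get_obs();print(o['ee_rot'],o['q'])
im=bot.snapshot('top');cv2.imwrite('pics/raw_top.png',im);h=cv2.cvtColor(im,cv2.COLOR_BGR2HSV)[185:270,360:470]
m=((h[...,1]>140)&(h[...,0]>=7)&(h[...,0]<=22)&(h[...,2]>80)).astype(np.uint8);k,l,s,c=cv2.connectedComponentsWithStats(m);print([(int(s[i,4]),(c[i]+[360,185]).round(),(world('top',c[i]+[360,185],.015)[:2]-[.4325,-.2155]).round(3)) for i in range(1,k)])
"
```

```text
[0.4354 0.3535 0.2794] force [ 0.8 -0.5 -1.6] tau [ 0.07 -0.09  0.03] ends [array([268.2271, 163.933 ]), array([292.564 , 210.1769])]
-10 5.0; 0 16.2; 10 26.0; 20 34.6; 30 42.5; 40 49.8; 50 56.7; 60 63.6; 70 70.7; 80 78.1; 90 86.2; 100 95.2; 110 105.3; obs 62.2
[-9.24607330e-04 -3.14120817e+00  1.45978781e-03] [ 5.85039568e-01 -9.11291933e-02  1.81793168e+00 -5.69404866e-04
  1.41562377e+00 -9.85079827e-01]
[(28, array([387., 220.]), array([0.028, 0.064])), (28, array([388., 231.]), array([-0.003,  0.063])), (49, array([400., 237.]), array([-0.02 ,  0.032])), (35, array([390., 245.]), array([-0.042,  0.059])), (51, array([402., 246.]), array([-0.045,  0.028]))]
```

All five capsules lie on the case floor as five clean blobs, so step 1 holds. The cup's pitch is 58° above the mat. I'll lower it to near contact, ease the grip to about 20 N, then follow the arc that rolls the cup upright about its foot edge.

Emit:
{"api": "play_rows", "payload": {"increments": [[[0,0,3,0],[0,0,6,0],[0,0,9,0],[0,0,10.7,0],[0,0,10.7,0]]]}}

```text
clock: 48.8
tcp_pos: [0.4352, 0.3517, 0.3265]
ee_rot: [-0.003, -3.139, 0.003]
wrist_force: [-1.0, -0.2, -0.8]
grip_width: 0.0113
grip_force: 107.4
```

Emit:
{"api": "play_rows", "payload": {"increments": [[[0,0,0.5,0],[0,0,0.9,0],[-1.1,0,1.2,0],[-2.2,0,1.4,0],[-3.5,0,1.9,0],[-4.8,0,2.4,0],[-6,0,3.1,0],[-7.2,0,3.9,0]]], "newtons": 20, "fingers": -0.7}}

```text
clock: 49.8
tcp_pos: [0.5085, 0.3525, 0.2885]
ee_rot: [0.002, 3.141, 0.001]
wrist_force: [0.8, 0.7, 1.4]
grip_width: 0.0128
grip_force: 29.2
```

```bash
python3 pit2.py
```

```text
[0.5085 0.3525 0.1335] force [0.8 0.7 1.4] tau [-0.01  0.18  0.02] ends [array([241.2662, 226.5971]), array([270.1829, 257.9893])]
-10 11.6; 0 21.6; 10 30.1; 20 37.5; 30 44.1; 40 50.3; 50 56.4; 60 62.5; 70 69.0; 80 76.0; 90 83.9; 100 93.2; 110 104.4; obs 47.4
```

It's following well (about 35°). I'll finish the arc.

Emit:
{"api": "play_rows", "payload": {"increments": [[[-1,0,0.9,0],[-2.1,0,1.9,0],[-3,0,3,0],[-3.9,0,4.1,0],[-4.6,0,5.3,0],[-5.2,0,6.4,0],[-5.2,0,6.7,0],[-5.2,0,6.7,0]]]}}

```text
clock: 50.85
tcp_pos: [0.5591, 0.3523, 0.2212]
ee_rot: [-0.001, -3.14, 0.001]
wrist_force: [-0.5, -0.6, 1.1]
grip_width: 0.013
grip_force: 36.7
```

```bash
python3 pit2.py
python3 - <<'E'
from tri2 import *
o=bot.get_obs()
print(red("top",(150,150,240,260)))
E
```

```text
[0.5591 0.3523 0.0662] force [-0.5 -0.6  1.1] tau [-0.08  0.22  0.08] ends [array([225.543 , 248.5692]), array([249.3827, 262.0885])]
-10 13.8; 0 23.5; 10 31.5; 20 38.4; 30 44.7; 40 50.5; 50 56.2; 60 61.9; 70 68.1; 80 74.8; 90 82.5; 100 91.8; 110 103.1; obs 29.6Traceback (most recent call last):
  File "<stdin>", line 3, in <module>
  File "tri2.py", line 9, in red
    k,l,s,_=cv2.connectedComponentsWithStats(m); j=1+np.argmax(s[1:,4]); p=np.argwhere(l==j)[:,::-1]+[x0,y0]
                                                     ~~~~~~~~~^^^^^^^^^
    return _wrapfunc(a, 'argmax', axis=axis, out=out, **kwds)
    return bound(*args, **kwds)
ValueError: attempt to get argmax of an empty sequence
```

The pitch is about 7°. I'll release so it settles flat on its foot, then regrip firmly.

Emit:
{"api": "play_rows", "payload": {"increments": [[[-0.1,0,0.5,0],[-0.1,0,0.5,0],[-0.1,0,0.5,0]]]}}

```text
clock: 51.32
tcp_pos: [0.5604, 0.3525, 0.2169]
ee_rot: [0.002, 3.141, 0.001]
wrist_force: [-0.4, 0.4, 1.3]
grip_width: 0.0127
grip_force: 36.8
```

Emit:
{"api": "play_rows", "payload": {"increments": [[[0,0,0,0],[0,0,0,0],[0,0,0,0],[0,0,0,0]]], "fingers": -0.3}}

```text
clock: 51.82
tcp_pos: [0.5603, 0.3524, 0.2166]
ee_rot: [-0.001, -3.141, 0.0]
wrist_force: [-0.4, 0.4, -0.6]
grip_width: 0.0298
grip_force: 0.0
```

```bash
python3 pit2.py
python3 - <<'E'
from h import *
# pixel model of the cup if upright with base z=.003 : compare rim ellipse region whiteness in scene for centre candidates
im=bot.snapshot("scene"); cv2.imwrite("pics/raw_scene.png",im); h=cv2.cvtColor(im,cv2.COLOR_BGR2HSV)
m=((h[...,1]<45)&(h[...,2]>110)).astype(np.uint8)
m[:, :235]=0; m[:,330:]=0; m[:230]=0; m[330:]=0
k,l,s,c=cv2.connectedComponentsWithStats(m); j=1+np.argmax(s[1:,4]); M=l==j; print("cup blob",s[j],c[j])
best=[]
for x in np.arange(.40,.50,.004):
  for y in np.arange(.32,.39,.004):
    pts=[pix("scene",[x+r*np.cos(a),y+r*np.sin(a),z]) for z,r in((.003,.039),(.083,.05)) for a in np.linspace(0,6.28,24)]
    q=np.zeros(M.shape,np.uint8); cv2.fillConvexPoly(q,cv2.convexHull(np.array(pts,np.float32)).astype(np.int32),1)
    best.append((((q>0)&M).sum()/((q>0)|M).sum(),x.round(3),y.round(3)))
print(sorted(best)[-4:])
E
```

```text
[0.5603 0.3524 0.0616] force [-0.4  0.4 -0.6] tau [ 0.01 -0.05  0.04] ends [array([222.7342, 252.5576]), array([246.5637, 263.9154])]
-10 14.1; 0 23.7; 10 31.7; 20 38.6; 30 44.8; 40 50.5; 50 56.2; 60 61.9; 70 68.0; 80 74.8; 90 82.5; 100 91.8; 110 103.1; obs 25.5
cup blob [ 235  239   64   75 3100] [268.01677419 276.97451613]
[(np.float64(0.7619340930089313), np.float64(0.448), np.float64(0.344)), (np.float64(0.7787365177195685), np.float64(0.444), np.float64(0.348)), (np.float64(0.7816269718527683), np.float64(0.44), np.float64(0.348)), (np.float64(0.7819758439145246), np.float64(0.444), np.float64(0.344))]
```

The cup is upright and centred at (.442, .347), against the mat at (.441, .352). Its handle overhangs the plate corner, though. I'll grip firmly, lift, turn the heading to 45° and set it down again.

Emit:
{"api": "play_rows", "payload": {"increments": [[[0.5,0,-0.5,0],[1,0,-0.5,0],[1,0,-0.5,0]]]}}

```text
clock: 52.3
tcp_pos: [0.5499, 0.3525, 0.2219]
ee_rot: [0.001, 3.142, 0.0]
wrist_force: [0.6, 0.2, 0.1]
grip_width: 0.0303
grip_force: 0.0
```

Emit:
{"api": "play_rows", "payload": {"increments": [[[0,0,0,0],[0,0,0,0],[0,0,0,0],[0,0,0,0]]], "fingers": -1, "newtons": 110}}

```text
clock: 52.8
tcp_pos: [0.5505, 0.3524, 0.2217]
ee_rot: [-0.001, -3.142, 0.0]
wrist_force: [0.6, -0.7, -0.4]
grip_width: 0.0109
grip_force: 107.3
```

Emit:
{"api": "play_rows", "payload": {"increments": [[[0,0,-2,0],[0,0,-6,0],[0,0,-11,0],[0,0,-16,0],[0,0,-20,0],[0,0,-20,0.17],[0,0,-20,0.34],[0,0,-20,0.51]]]}}

```text
clock: 53.8
tcp_pos: [0.5502, 0.3523, 0.4231]
ee_rot: [0.802, 3.036, 0.001]
wrist_force: [-0.2, 0.9, -1.7]
grip_width: 0.0106
grip_force: 107.5
```

Emit:
{"api": "play_rows", "payload": {"increments": [[[0,0,0,0.17],[0,0,0,0.34],[0,0,0,0.51],[0,0,0,0.68],[0,0,0,0.85],[0,0,0,1.02],[0,0,0,1.19],[0,0,0,1.36]]]}}

```text
clock: 54.8
tcp_pos: [0.5501, 0.3523, 0.4228]
ee_rot: [2.534, 1.857, 0.001]
wrist_force: [-0.5, -1.4, -1.2]
grip_width: 0.0107
grip_force: 107.4
```

Emit:
{"api": "play_rows", "payload": {"increments": [[[0,0,0,0.17],[0,0,0,0.34],[0,0,0,0.486],[0,0,0,0.486],[0,0,0,0.486]]]}}

```text
clock: 55.42
tcp_pos: [0.5502, 0.3524, 0.4222]
ee_rot: [-2.902, -1.204, -0.0]
wrist_force: [-0.3, 0.1, -1.3]
grip_width: 0.0108
grip_force: 107.4
```

```bash
python3 pit2.py; python3 -c "
from h import *
o=bot.get_obs();print(o['ee_rot'],o['q'],o['tcp_pos'])"
```

```text
[0.5502 0.3524 0.2672] force [-0.3  0.1 -1.3] tau [-0.09  0.07  0.01] ends [array([211.1313, 167.0897]), array([183.6863, 170.3965])]
-10 -176.1; 0 175.1; 10 166.1; 20 156.8; 30 147.3; 40 137.4; 50 127.0; 60 116.3; 70 105.2; 80 94.0; 90 82.7; 100 71.6; 110 60.9; obs 173.1
[-2.90180186e+00 -1.20365430e+00 -2.50206117e-04] [4.87464638e-01 1.21312686e-01 1.62379328e+00 4.37620663e-05
 1.39632261e+00 1.27186202e+00] [0.55026049 0.352384   0.42208878]
```

Run:
```python
from h import *
for n in("scene","top"):
    im=bot.snapshot(n); h=cv2.cvtColor(im,cv2.COLOR_BGR2HSV); c0=pix(n,[.441,.352,.003]).astype(int)
    m=((h[...,0]>8)&(h[...,0]<25)&(h[...,1]>90)&(h[...,2]>120)).astype(np.uint8); q=np.zeros_like(m); x,y=c0; q[y-30:y+30,x-40:x+40]=m[y-30:y+30,x-40:x+40]
    k,l,s,c=cv2.connectedComponentsWithStats(q); j=1+np.argmax(s[1:,4]); e=s[j]
    print(n,e,c0,world(n,(e[0]+e[2]/2-.5,e[1]+e[3]/2-.5),.003),[world(n,p,.003)[:2].round(3) for p in((e[0],e[1]+e[3]/2),(e[0]+e[2],e[1]+e[3]/2),(e[0]+e[2]/2,e[1]),(e[0]+e[2]/2,e[1]+e[3]))])
```

```text
scene [ 248  284   50   38 1353] [273 301] [0.44027833 0.35495259 0.003     ] [array([0.48 , 0.382]), array([0.397, 0.329]), array([0.474, 0.311]), array([0.408, 0.395])]
top [199 215  28  34 600] [209 232] [0.44445772 0.3443568  0.003     ] [array([0.444, 0.383]), array([0.442, 0.303]), array([0.492, 0.343]), array([0.395, 0.343])]
```

Emit:
{"api": "play_rows", "payload": {"increments": [[[-4,-1.7,0,0],[-8,-3.4,0,0],[-12,-5.1,0,0],[-16,-6.8,0,0],[-18.4,-7.8,0,0],[-18.4,-7.8,0,0]]]}}

```text
clock: 56.32
tcp_pos: [0.3639, 0.2772, 0.4221]
ee_rot: [-2.902, -1.203, -0.002]
wrist_force: [0.3, -0.3, -1.5]
grip_width: 0.0106
grip_force: 107.4
```

Emit:
{"api": "play_rows", "payload": {"increments": [[[0,0,5,0],[0,0,10,0],[0,0,14,0],[0,0,17,0],[0,0,19,0],[0,0,19.7,0],[0,0,20.1,0],[0,0,20.1,0]]]}}

```text
clock: 57.32
tcp_pos: [0.366, 0.2781, 0.222]
ee_rot: [-2.902, -1.201, -0.005]
wrist_force: [0.4, 0.2, -0.6]
grip_width: 0.0106
grip_force: 107.8
```

Emit:
{"api": "play_rows", "payload": {"increments": [[[0,0,0,0],[0,0,0,0],[0,0,0,0],[0,0,0,0]]], "fingers": 0}}

```text
clock: 57.82
tcp_pos: [0.3651, 0.2776, 0.2208]
ee_rot: [-2.903, -1.201, -0.0]
wrist_force: [0.1, 0.4, -0.1]
grip_width: 0.0424
grip_force: 0.0
```

Emit:
{"api": "play_rows", "payload": {"increments": [[[0,0,-2,0],[0,0,-7,0],[0,0,-13,0],[0,0,-19,0],[0,0,-25,0],[0,0,-25,0]]]}}

```text
clock: 58.58
tcp_pos: [0.3655, 0.2778, 0.4776]
ee_rot: [-2.901, -1.201, -0.019]
wrist_force: [-0.2, 0.0, 0.1]
grip_width: 0.043
grip_force: 0.0
```

Run:
```python
from tri2 import *
s=bot.snapshot("scene"); a,b=sorted(red("scene",(240,230,370,330),s),key=lambda e:e[0]); print(a,b)
for p in (a,b): print(world("scene",p,.067))
h=cv2.cvtColor(s,cv2.COLOR_BGR2HSV)
m=((h[...,1]<45)&(h[...,2]>110)).astype(np.uint8); m[:, :235]=0; m[:,310:]=0; m[:235]=0; m[330:]=0
k,l,st,c=cv2.connectedComponentsWithStats(m); j=1+np.argmax(st[1:,4]); M=l==j; best=[]
for x in np.arange(.41,.48,.004):
  for y in np.arange(.32,.39,.004):
    pts=[pix("scene",[x+r*np.cos(t),y+r*np.sin(t),z]) for z,r in((.003,.039),(.083,.05)) for t in np.linspace(0,6.28,24)]
    q=np.zeros(M.shape,np.uint8); cv2.fillConvexPoly(q,cv2.convexHull(np.array(pts,np.float32)).astype(np.int32),1)
    best.append((round(((q>0)&M).sum()/((q>0)|M).sum(),3),x.round(3),y.round(3)))
print(sorted(best)[-3:]); o=bot.get_obs(); print(o["tcp_pos"],o["q"])
```

```text
[296.4891 271.6041] [340.3028 265.013 ]
[0.4078 0.316  0.067 ]
[0.3459 0.253  0.067 ]
[(np.float64(0.769), np.float64(0.442), np.float64(0.352)), (np.float64(0.77), np.float64(0.446), np.float64(0.348)), (np.float64(0.776), np.float64(0.446), np.float64(0.352))]
[0.3652 0.2777 0.4739] [ 0.5329 -0.3505  1.9698 -0.      1.5162  1.3189]
```

The cup stands upright on the mat at about (.444, .352). Now I'll refine the plate and case poses by model fits in both cameras' pictures.

```bash
cat > fit.py <<'E'
from h import *
from scipy.optimize import minimize
from scipy.ndimage import map_coordinates
np.set_printoptions(precision=4,suppress=True)
ims={"top":cv2.imread("pics/raw0.png"),"scene":cv2.imread("pics/raw_scene0.png")}
G={n:cv2.GaussianBlur(cv2.cvtColor(i,cv2.COLOR_BGR2GRAY),(0,0),.6).astype(float) for n,i in ims.items()}
def samp(n,P): q=np.array([pix(n,p) for p in P]); return map_coordinates(G[n],[q[:,1],q[:,0]],order=1,mode="nearest")
def T(p,xy,z): # local x axis -> (sin,-cos), local y -> (cos,sin)
    x,y,t=p; s,c=np.sin(t),np.cos(t); xy=np.atleast_2d(xy); return np.c_[x+xy[:,0]*s+xy[:,1]*c, y-xy[:,0]*c+xy[:,1]*s, np.full(len(xy),z)]
t=np.linspace(-.9,.9,25)
def case(p,cams):
    f=0
    for n in cams:
        for a,b in(((-.083,-.083),(0,0)),):pass
        L=[np.c_[np.full(25,-.083),t*.1],np.c_[t*.086,np.full(25,-.097)],np.c_[t*.086,np.full(25,.097)]]
        nrm=[(-1,0),(0,-1),(0,1)]
        for l,v in zip(L,nrm):
            v=np.array(v); f-=np.mean(samp(n,T(p,l,.092))) -.5*np.mean(samp(n,T(p,l+.008*v,.092)))-.5*np.mean(samp(n,T(p,l-.008*v,.092)))
    return f
def plate(p,cams):
    f=0
    for n in cams:
        for l,v in((np.c_[np.full(25,-.074),t*.088],(-1,0)),(np.c_[np.full(25,.074),t*.088],(1,0)),(np.c_[t*.074,np.full(25,-.088)],(0,-1)),(np.c_[t*.074,np.full(25,.088)],(0,1))):
            v=np.array(v); f-=np.mean(samp(n,T(p,l-.0035*v,.005)))-np.mean(samp(n,T(p,l+.0035*v,.005)))
    return f
def go(F,p0,cams):
    best=None
    for dx in(-.004,0,.004):
        for dy in(-.004,0,.004):
            for dt in(-.02,0,.02):
                r=minimize(F,np.array(p0)+[dx,dy,dt],args=(cams,),method="Nelder-Mead",options=dict(initial_simplex=np.array(p0)+[dx,dy,dt]+np.array([[0,0,0],[.003,0,0],[0,.003,0],[0,0,.015]]),maxiter=60))
                if best is None or r.fun<best.fun: best=r
    return best.x[:2],np.degrees(best.x[2]),best.fun
if __name__=="__main__":
    print("case top",*go(case,[.4325,-.2155,.038],["top"]))
    print("plate top",*go(plate,[.634,.299,-.06],["top"]))
E
python3 -c "
from h import *
cv2.imwrite('pics/raw_scene0.png',bot.snapshot('scene'))"
time python3 fit.py
```

```text
case top [ 0.4339 -0.2196] 2.883298595244447 -194.6528473292607
plate top [0.6333 0.2989] -3.513628974108831 -678.1874493961195
real	0m24.595s
user	0m25.143s
sys	0m0.160s
```

Run:
```python
from fit import *
for c in(["scene"],["top","scene"]): print(c,*go(case,[.433,-.217,.043],c))
# score profile vs y for top, walls separately
for y in np.arange(-.224,-.209,.0015): print(round(y,4),round(case([.4335,y,.045],["top"]),1),round(case([.4335,y,.045],["scene"]),1))
# pin tips: enlarge stats - bright/dark maxima near expected
for p in([.4335,-.2175,.045],):
    for xy in((.06,.074),(-.06,-.074)):
        P=T(p,np.array([xy]),.064)[0]; u=pix("top",P); x,y=u.round().astype(int); print("exp",u); print(G["top"][y-6:y+7,x-6:x+7].astype(int))
```

```text
['scene'] [ 0.4328 -0.2184] 3.0342649478810593 -70.08891059573102
['top', 'scene'] [ 0.4338 -0.2196] 2.973516700697296 -261.21878333379993
-0.224 -158.0 -59.5
-0.2225 -173.9 -63.4
-0.221 -186.7 -66.4
-0.2195 -190.9 -67.9
-0.218 -182.1 -68.4
-0.2165 -167.2 -67.4
-0.215 -159.1 -64.9
-0.2135 -159.5 -61.4
-0.212 -163.5 -57.7
-0.2105 -163.9 -54.0
-0.209 -160.2 -50.7
exp [433.83   198.8763]
[[ 63  63  63  63  65  65  65  67  67  64  63  62  62]
 [ 76  78  79  81  85  87  86  81  74  64  59  61  62]
 [ 94  96  97  97  99  99  94  86  77  63  54  57  61]
 [103 103 103 102 102  98  90  84  78  65  52  55  61]
 [104 103  99  97 100  98  93  88  81  67  53  55  61]
 [101  94  89  92  98 103 119 117  91  70  55  57  60]
 [ 93  79  80  92  99 108 136 143 111  77  60  60  61]
 [ 84  69  74  91 100 106 122 127 107  82  68  62  61]
 [ 78  66  69  84  97 102 105 103  97  86  73  63  61]
 [ 78  67  64  71  81  92  96  97  98  91  74  64  61]
 [ 88  75  68  68  76  90  98 100 102  94  77  64  62]
 [100  93  87  86  92  99 103 104 104  97  79  65  62]
 [104 103 100 100 103 104 104 105 105  99  83  65  61]]
exp [394.6641 257.1687]
[[147 154 155 155 156 155 155 155 155 155 156 155 155]
 [144 153 155 155 156 155 155 155 156 156 155 155 155]
 [146 153 156 155 154 155 155 154 156 155 155 155 155]
 [149 152 151 146 144 150 152 149 154 155 155 155 155]
 [151 145 129 125 139 150 154 152 154 155 155 156 156]
 [155 135 104 113 140 150 161 161 153 154 156 156 155]
 [161 128  88 108 137 141 169 176 147 147 155 156 155]
 [166 130  87 101 123 113 132 148 143 148 155 156 155]
 [162 137 101  89  99  92  98 118 141 153 156 156 156]
 [157 139 118  86  84  83  89 114 145 155 156 155 156]
 [155 139 126  92  85  85  91 117 148 155 155 156 156]
 [153 137 127  94  86  87  92 119 148 155 155 156 156]
 [153 139 127  94  86  87  91 114 141 150 152 151 150]]
```

The fits agree: the case is at (.4338, -.2196), turned +2.7°, with the pin highlights matching. The plate is at (.6333, .2989), turned -3.5°. Now to pick up the plate by its bar.

Emit:
{"api": "play_rows", "payload": {"increments": [[[4,3.5,0,-0.15],[8,7,0,-0.3],[12,10.5,0,-0.45],[16,14,0,-0.6],[20.4,17.5,0,-0.723],[20.4,17.5,0,-0.723],[20.4,17.5,0,-0.723]]]}}

```text
clock: 59.55
tcp_pos: [0.633, 0.2978, 0.4677]
ee_rot: [-2.289, -2.148, 0.007]
wrist_force: [0.3, -0.5, 0.7]
grip_width: 0.0427
grip_force: 0.0
```

```bash
python3 -c "
from h import *
o=bot.get_obs();r=o['ee_rot'];print(o['tcp_pos'],2*np.degrees(np.arctan2(r[1],r[0])),o['q'])
p=o['tcp_pos'];print('need dx,dy,dz cm',(.6333-p[0])*100,(.2989-p[1])*100,(.185-p[2])*100)"
```

```text
[0.63300608 0.29783622 0.46773352] -273.64363260486647 [3.63062238e-01 2.02681126e-01 1.45675458e+00 1.62566752e-04
 1.48695837e+00 4.26641622e-01]
need dx,dy,dz cm 0.029392055013177654 0.10637757446987917 -28.273352309099625
```

Emit:
{"api": "play_rows", "payload": {"increments": [[[0,0,6,0],[0,0,12,0],[0.1,0,18,0],[0.1,0,23,0],[0.1,0,26,0],[0.1,0,27.5,0],[0.1,0,28.4,0],[0.1,0,28.4,0]]]}}

```text
clock: 60.55
tcp_pos: [0.6332, 0.2991, 0.1877]
ee_rot: [2.29, 2.15, 0.002]
wrist_force: [0.3, 0.1, -0.9]
grip_width: 0.0429
grip_force: 0.0
```

Emit:
{"api": "play_rows", "payload": {"increments": [[[0,0,0,0],[0,0,0,0],[0,0,0,0],[0,0,0,0],[0,0,0,0]]], "fingers": -1, "newtons": 60}}

```text
clock: 61.18
tcp_pos: [0.6337, 0.2992, 0.1884]
ee_rot: [2.29, 2.15, 0.003]
wrist_force: [-0.9, -1.0, 5.8]
grip_width: 0.0081
grip_force: 61.8
```

Emit:
{"api": "play_rows", "payload": {"increments": [[[0,0,-1,0],[0,0,-3,0],[0,0,-7,0],[0,0,-12,0],[0,0,-16,0],[0,0,-17,0],[0,0,-17,0]]]}}

```text
clock: 62.05
tcp_pos: [0.633, 0.2988, 0.3569]
ee_rot: [2.29, 2.15, 0.001]
wrist_force: [0.6, 0.0, -3.7]
grip_width: 0.0085
grip_force: 60.6
```

```bash
python3 -c "
from h import *
o=bot.get_obs();r=o['ee_rot'];print(o['tcp_pos'],2*np.degrees(np.arctan2(r[1],r[0])),o['wrist_force'],o['wrist_torque'],o['grip_width'])
cv2.imwrite('pics/raw_scene.png',bot.snapshot('scene'))"
```

```text
[0.63297972 0.29882418 0.35685317] 86.38844369101366 [ 0.59858626  0.01246006 -3.71323278] [-0.01227051  0.02561135  0.02675515] 0.008500019187894704
```

The plate is held level (3.7 N, near-zero torque). I'll carry it over the cup, turn it to the case's heading, and travel to above the case.

Emit:
{"api": "play_rows", "payload": {"increments": [[[-0.2,-3,0,0],[-0.5,-8,0,-0.04],[-0.8,-13,0,-0.08],[-1.1,-17,0,-0.108],[-1.25,-19.9,0,-0.108],[-1.25,-19.9,0,-0.108]]]}}

```text
clock: 62.85
tcp_pos: [0.4315, 0.2987, 0.3536]
ee_rot: [-2.168, -2.271, 0.008]
wrist_force: [1.0, -0.0, -2.8]
grip_width: 0.0086
grip_force: 60.5
```

Emit:
{"api": "play_rows", "payload": {"increments": [[[-3,-0.1,0,0],[-8,-0.4,0,0],[-14,-0.6,0,0],[-20,-0.9,0,0],[-26,-1.2,0,0],[-32,-1.4,0,0],[-38,-1.7,0,0],[-43,-1.9,0,0]]]}}

```text
clock: 63.85
tcp_pos: [0.4337, -0.1341, 0.3553]
ee_rot: [-2.172, -2.268, 0.001]
wrist_force: [0.3, -0.3, -3.1]
grip_width: 0.0085
grip_force: 60.6
```

Emit:
{"api": "play_rows", "payload": {"increments": [[[-4,-0.2,0,0],[-7,-0.3,0,0],[-8.8,-0.4,0,0],[-8.8,-0.4,0,0],[-8.8,-0.4,0,0]]]}}

```text
clock: 64.47
tcp_pos: [0.4341, -0.219, 0.3561]
ee_rot: [-2.169, -2.27, -0.0]
wrist_force: [-0.0, -0.2, -3.3]
grip_width: 0.0085
grip_force: 60.6
```

```bash
python3 -c "
from h import *
o=bot.get_obs();r=o['ee_rot'];print(o['tcp_pos'],2*np.degrees(np.arctan2(r[1],r[0])),o['wrist_force'],o['wrist_torque'],o['grip_width'])
p=o['tcp_pos'];print((.4338-p[0])*100,(-.2196-p[1])*100)"
```

```text
[ 0.43413483 -0.2189892   0.35607117] -267.3924064786904 [-0.04762551 -0.19372783 -3.28555631] [ 0.0486285  -0.03181552 -0.00988832] 0.008517695192525508
-0.033482545876073466 -0.061080074073852075
```

Emit:
{"api": "play_rows", "payload": {"increments": [[[0,0,3,0],[0,0,6,0],[-0.1,0,8,0],[-0.1,0,9,0],[-0.1,0,9.6,0],[-0.1,0,9.6,0]]]}}

```text
clock: 65.22
tcp_pos: [0.4343, -0.2204, 0.261]
ee_rot: [2.17, 2.271, 0.0]
wrist_force: [-0.3, 0.2, -2.1]
grip_width: 0.0081
grip_force: 60.5
```

Emit:
{"api": "play_rows", "payload": {"increments": [[[0,0,0.3,0],[0,0,0.6,0],[0,0,0.9,0],[0,0,1.2,0],[0,0,1.2,0]]]}}

```text
clock: 65.85
tcp_pos: [0.434, -0.2205, 0.2483]
ee_rot: [-2.17, -2.27, 0.0]
wrist_force: [0.9, -0.4, -3.0]
grip_width: 0.0083
grip_force: 60.6
```

The plate is below the tip height with no contact force, so the pins are in the holes. Continuing down.

Emit:
{"api": "play_rows", "payload": {"increments": [[[0,0,0.3,0],[0,0,0.6,0],[0,0,0.9,0],[0,0,1.1,0],[0,0,1.3,0],[0,0,1.4,0],[0,0,1.4,0]]]}}

```text
clock: 66.72
tcp_pos: [0.434, -0.2203, 0.2345]
ee_rot: [-2.17, -2.27, -0.0]
wrist_force: [-2.9, 6.3, -1.3]
grip_width: 0.0083
grip_force: 60.9
```

Emit:
{"api": "play_rows", "payload": {"increments": [[[0,0,0.1,0],[0,0,0.1,0],[0,0,0,0],[0,0,0,0]]], "fingers": -0.4}}

```text
clock: 67.22
tcp_pos: [0.4343, -0.2208, 0.2352]
ee_rot: [2.17, 2.27, 0.0]
wrist_force: [-0.3, -0.1, 0.1]
grip_width: 0.0257
grip_force: 0.0
```

Emit:
{"api": "play_rows", "payload": {"increments": [[[0,0,-1,0],[0,0,-3,0],[0,0,-5,0],[0,0,-5,0],[0,0,-5,0],[0,0,-5,0]]]}}

```text
clock: 67.97
tcp_pos: [0.4338, -0.2203, 0.2837]
ee_rot: [-2.17, -2.27, 0.001]
wrist_force: [-0.1, 1.0, -1.2]
grip_width: 0.0257
grip_force: 0.0
```

Emit:
{"api": "play_rows", "payload": {"increments": [[[0,0,0,0],[0,0,0,0],[0,0,0,0]]], "fingers": -1, "newtons": 60}}

```text
clock: 68.35
tcp_pos: [0.4341, -0.2205, 0.2845]
ee_rot: [-2.171, -2.271, 0.0]
wrist_force: [-0.2, 1.2, -0.7]
grip_width: -0.0
grip_force: 0.0
```

Emit:
{"api": "play_rows", "payload": {"increments": [[[0,0,1.5,0],[0,0,2.4,0],[0,0,2.8,0],[0,0,3.1,0],[0,0,3.1,0]]]}}

```text
clock: 68.97
tcp_pos: [0.4341, -0.2206, 0.2536]
ee_rot: [-2.171, -2.271, 0.0]
wrist_force: [-1.4, 0.5, 0.5]
grip_width: 0.0003
grip_force: 0.0
```

Emit:
{"api": "play_rows", "payload": {"increments": [[[0,0,0.1,0],[0,0,0.2,0],[0,0,0.2,0]]]}}

```text
clock: 69.35
tcp_pos: [0.4343, -0.2207, 0.2524]
ee_rot: [2.17, 2.271, 0.0]
wrist_force: [-1.9, 1.5, 3.5]
grip_width: 0.0002
grip_force: 2.1
```

Emit:
{"api": "play_rows", "payload": {"increments": [[[0,0,0.1,0],[0,0,0.2,0],[0,0,0.2,0]]]}}

```text
clock: 69.72
tcp_pos: [0.4346, -0.2208, 0.2524]
ee_rot: [-2.17, -2.271, 0.0]
wrist_force: [-6.9, 4.7, 16.5]
grip_width: -0.0003
grip_force: 8.2
```

Emit:
{"api": "play_rows", "payload": {"increments": [[[0,0,0.1,0],[0,0,0.2,0],[0,0,0.2,0]]]}}

```text
clock: 70.1
tcp_pos: [0.4348, -0.2209, 0.2523]
ee_rot: [-2.17, -2.27, 0.001]
wrist_force: [-12.5, 8.0, 28.2]
grip_width: 0.0001
grip_force: 14.1
```

Contact is at TCP .2524, exactly the height expected for a seated plate, and it holds rigidly at 28 N. The plate is flush. Now for the white counter.

Emit:
{"api": "play_rows", "payload": {"increments": [[[0,0,-4,0],[0,0,-10,0],[0,0,-15,0],[4,0.4,-15,-0.06],[10,1,-15,-0.127],[16,1.6,-15,-0.127],[22,2.2,-15,-0.127],[28,2.8,-15,-0.127]]], "fingers": 0.4}}

```text
clock: 71.1
tcp_pos: [0.4491, 0.0623, 0.3977]
ee_rot: [2.022, 2.403, 0.001]
wrist_force: [0.2, -0.1, 0.1]
grip_width: 0.0599
grip_force: 0.0
```

Run:
```python
from h import *
o=bot.get_obs();r=o['ee_rot'];a=2*np.arctan2(r[1],r[0]);p=o["tcp_pos"];print(p,np.degrees(a))
# counter from scene: silhouette fit
im=bot.snapshot("scene");hsv=cv2.cvtColor(im,cv2.COLOR_BGR2HSV);u=pix("scene",[.456,.173,.015]).astype(int);print(u)
m=((hsv[...,1]<60)&(hsv[...,2]>100)).astype(np.uint8);q=np.zeros_like(m);q[u[1]-25:u[1]+25,u[0]-25:u[0]+25]=m[u[1]-25:u[1]+25,u[0]-25:u[0]+25]
k,l,s,c=cv2.connectedComponentsWithStats(q);j=1+np.argmax(s[1:,4]);M=l==j;best=[]
for x in np.arange(.446,.467,.002):
  for y in np.arange(.163,.184,.002):
    for th in np.radians([2,6,10,14,18]):
      A=np.array([[np.cos(th),-np.sin(th)],[np.sin(th),np.cos(th)]])
      P=[pix("scene",[*(A@[i*.018,k2*.026]+[x,y]),z]) for i in(-1,1) for k2 in(-1,1) for z in(0,.03)]
      Q=np.zeros_like(m);cv2.fillConvexPoly(Q,(cv2.convexHull(np.array(P,np.float32))*16).round().astype(np.int32),1,shift=4);best.append((round(((Q>0)&M).sum()/((Q>0)|M).sum(),3),x.round(3),y.round(3),np.degrees(th)))
print(s[j],sorted(best)[-5:])
for i in sorted(best)[-1:]:
    dx,dy=(i[1]-p[0])*100,(i[2]-p[1])*100; print("tx,ty",np.cos(a)*dx+np.sin(a)*dy,np.sin(a)*dx-np.cos(a)*dy)
```

```text
[0.44910479 0.06229356 0.39769877] 99.83772800788631
[315 249]
[305 237  23  25 435] [(np.float64(0.9), np.float64(0.458), np.float64(0.169), np.float64(18.0)), (np.float64(0.901), np.float64(0.458), np.float64(0.169), np.float64(14.0)), (np.float64(0.903), np.float64(0.456), np.float64(0.173), np.float64(18.0)), (np.float64(0.906), np.float64(0.458), np.float64(0.171), np.float64(10.0)), (np.float64(0.914), np.float64(0.456), np.float64(0.171), np.float64(14.0))]
tx,ty 10.59298726265794 2.5367224700598205
```

Emit:
{"api": "play_rows", "payload": {"increments": [[[5,1.2,0,-0.02],[10.7,2.55,2,-0.02],[10.7,2.55,7,-0.02],[10.7,2.55,12,-0.02],[10.7,2.55,17,-0.02],[10.7,2.55,20,-0.02],[10.7,2.55,22,-0.02],[10.7,2.55,22,-0.02]]]}}

```text
clock: 72.15
tcp_pos: [0.4553, 0.1699, 0.1757]
ee_rot: [-1.997, -2.422, 0.006]
wrist_force: [-0.2, -0.8, -0.3]
grip_width: 0.0595
grip_force: 0.0
```

Emit:
{"api": "play_rows", "payload": {"increments": [[[0,0,0,0],[0,0,0,0],[0,0,0,0],[0,0,0,0]]], "fingers": -1, "newtons": 40}}

```text
clock: 72.65
tcp_pos: [0.4571, 0.1704, 0.1791]
ee_rot: [1.997, 2.423, 0.003]
wrist_force: [-0.4, -0.1, 6.0]
grip_width: 0.0351
grip_force: 41.5
```

Emit:
{"api": "play_rows", "payload": {"increments": [[[0,0,-2,0],[0,0,-6,0],[0,0,-11,0],[0,0,-16,0],[0,0,-16,0]]]}}

```text
clock: 73.28
tcp_pos: [0.4575, 0.1706, 0.3429]
ee_rot: [1.995, 2.42, 0.012]
wrist_force: [0.2, 0.5, -0.9]
grip_width: 0.0354
grip_force: 40.8
```

Run:
```python
from h import *
o=bot.get_obs();r=o['ee_rot'];a=2*np.arctan2(r[1],r[0]);p=o["tcp_pos"];print(p,np.degrees(a)%360,o["wrist_force"],o["grip_width"])
dx,dy=(.3859-p[0])*100,(-.2219-p[1])*100; print("tx,ty",np.cos(a)*dx+np.sin(a)*dy,np.sin(a)*dx-np.cos(a)*dy)
```

```text
[0.45747022 0.17055935 0.34285294] 101.00621043349966 [ 0.17107216  0.50081899 -0.85556734] 0.035449046808105004
tx,ty -37.15767914675872 -14.518032147888157
```

Counter gripped (35 mm wide). I'll carry it to the near half of the plate, at case (0, -48 mm).

Emit:
{"api": "play_rows", "payload": {"increments": [[[-4,-1.6,0,0.05],[-9,-3.5,0,0.1],[-15,-5.8,0,0.145],[-20,-7.8,0,0.145],[-25,-9.8,0,0.145],[-30,-11.7,0,0.145],[-35,-13.6,0,0.145],[-37.2,-14.5,0,0.145]]]}}

```text
clock: 74.28
tcp_pos: [0.3837, -0.2245, 0.3359]
ee_rot: [-2.17, -2.268, 0.001]
wrist_force: [1.0, -0.4, -1.3]
grip_width: 0.0351
grip_force: 40.7
```

Emit:
{"api": "play_rows", "payload": {"increments": [[[0,0,0,0],[0,0,3,0],[0,0,6,0],[0,0,8,0],[0,0,9,0],[0,0,9,0]]]}}

```text
clock: 75.03
tcp_pos: [0.3848, -0.2218, 0.2468]
ee_rot: [-2.166, -2.272, 0.0]
wrist_force: [1.0, 0.6, -0.3]
grip_width: 0.0356
grip_force: 40.7
```

Run:
```python
from h import *
o=bot.get_obs();r=o['ee_rot'];a=2*np.arctan2(r[1],r[0]);p=o["tcp_pos"];print(p,np.degrees(a)%360,o["wrist_force"],o["grip_width"])
dx,dy=(.3859-p[0])*100,(-.2219-p[1])*100; print("tx,ty",np.cos(a)*dx+np.sin(a)*dy,np.sin(a)*dx-np.cos(a)*dy, "tz to .2305",(p[2]-.2305)*100)
```

```text
[ 0.38479754 -0.22177841  0.24675576] 92.74549712456519 [ 1.03065217  0.60679131 -0.26074088] 0.03555220403655308
tx,ty -0.01742623367255903 0.10953729535534139 tz to .2305 1.6255760892522315
```

Emit:
{"api": "play_rows", "payload": {"increments": [[[0,0.1,0.6,0],[0,0.1,1.1,0],[0,0.1,1.5,0],[0,0.1,1.65,0],[0,0.1,1.65,0]]]}}

```text
clock: 75.65
tcp_pos: [0.3859, -0.2226, 0.2312]
ee_rot: [-2.169, -2.273, 0.0]
wrist_force: [-0.1, 0.5, -1.8]
grip_width: 0.0353
grip_force: 40.7
```

Emit:
{"api": "play_rows", "payload": {"increments": [[[0,0,0,0],[0,0,0,0],[0,0,0,0]]], "fingers": 0.08}}

```text
clock: 76.03
tcp_pos: [0.386, -0.2226, 0.2315]
ee_rot: [2.168, 2.273, 0.0]
wrist_force: [0.2, 0.3, -0.6]
grip_width: 0.0459
grip_force: 0.0
```

Emit:
{"api": "play_rows", "payload": {"increments": [[[0,0,-1,0],[0,0,-4,0],[0,0,-9,0],[0,0,-15,0],[6,0,-20,0],[12,0,-20,0],[18,0,-20,0],[24,0,-20,0]]]}}

```text
clock: 77.03
tcp_pos: [0.3741, 0.0138, 0.4327]
ee_rot: [2.168, 2.27, 0.003]
wrist_force: [0.8, 0.3, -0.0]
grip_width: 0.0458
grip_force: 0.0
```

Run:
```python
from fit import *
o=bot.get_obs();r=o['ee_rot'];a=2*np.arctan2(r[1],r[0]);p=o["tcp_pos"];print(p,np.degrees(a)%360)
im=bot.snapshot("top");cv2.imwrite("pics/raw_top.png",im);C=[.4338,-.2196,np.radians(2.7)]
G["top"]=cv2.cvtColor(im,cv2.COLOR_BGR2GRAY).astype(float)
# warp the plate-top plane to 2 px/mm-ish text map: 6 mm cells, rows +y..-y, cols -x..+x
for yy in np.arange(.084,-.09,-.008):
    print(" ".join("%3d"%v for v in samp("top",T(C,np.c_[np.arange(-.076,.078,.008),np.full(20,yy)],.051))))
```

```text
[0.3741 0.0138 0.4327] 92.63191629457121
106 150 149 153 151 153 152 151 149 153 157 152 147 150 150 150 149 148 149  90
101 150 150 155 152 154 154 151 151 153 158 152 150 153 152 151 150 106 134  92
115 150 151 166 152 159 154 151 152 154 163 153 154 153 150 151 152 128 164  91
139 242 243 249 216 245 243 241 221 244 245 241 231 244 243 230 241 238 243 146
125 243 243 250 191 245 244 241 195 244 246 233 224 244 243 212 240 242 242 160
111 243 244 251 244 245 244 243 243 244 246 244 242 244 243 243 244 242 242 148
158 244 244 247 238 245 245 243 237 244 246 245 237 244 243 235 242 242 243 145
141 244 244 245 144 245 244 243 164 246 252 232 213 244 244 188 235 242 243 165
127 244 245 246 245 246 248 244 244 252 252 243 243 244 243 243 244 242 243 149
125 244 245 246 245 251 245 244 244 245 247 243 243 244 244 243 244 242 242 144
172 245 245 246 245 244 121  78  72  79  85  73  59  71 111 243 243 242 242 165
151 245 245 246 245 244 124 132 197 172 153 144 201  86 189 243 243 241 242 150
125 244 245 251 251 252 218 192 192 192 193 180 153 154 238 243 243 242 242 141
140 245 245 248 252 252 203 193 192 179 171 172 171 172 226 243 243 242 242 167
139 245 245 249 176 252 251 235 176 245 236 221 227 242 243 180 234 242 242 151
160 244 244 250 249 252 224 250 250 248 247 241 235 241 243 241 243 242 242 142
142 243 244 251 252 251 176 249 247 243 242 230 226 233 243 243 243 241 243 171
150 244 245 251 192 250 237 249 247 238 236 202 213 237 243 198 233 242 243 153
138 244 244 249 238 251 215 250 248 245 242 232 232 233 243 233 241 242 243 143
134 243 196 243 251 250 210 177 192 187 186 185 157 241 243 243 243 242 243 172
158 242 141 237 251 251 233 189 189 189 191 181 156 243 243 243 243 242 244 156
141 242 203 243 242 240 233 154 187 167 156 156 179 243 243 243 243 242 243 146
```

The intensity map shows the plate aligned with the case, with the pins showing through at both corners and the counter flat on the near half. Now the lid bar: locating it with both cameras.

Run:
```python
from tri2 import *
for s,t in(((400,81),(485.4,195.8)),((429.6,84.8),(488.3,238.3))): print(tri(np.array(s),np.array(t)))
# model prediction for angles: fit lid angle using bar highlight in both images
C=(.4338,-.2196,np.radians(2.7))
def P(xl,yl,z): s,c=np.sin(C[2]),np.cos(C[2]); return [C[0]+xl*s+yl*c,C[1]-xl*c+yl*s,z]
I={n:cv2.cvtColor(bot.snapshot(n),cv2.COLOR_BGR2GRAY).astype(float) for n in("scene","top")}
from scipy.ndimage import map_coordinates as mc
for phi in np.arange(1.60,1.82,.02):
    o=[]
    for n in I:
        def S(off): 
            r=.214+off[0]; e=.004+off[1]
            q=np.array([pix(n,P(.09-r*np.cos(phi)+e*np.sin(phi),y,.093+r*np.sin(phi)+e*np.cos(phi))) for y in np.linspace(-.035,.035,15)]); return mc(I[n],[q[:,1],q[:,0]],order=1).mean()
        o.append(round(S((0,0)),1))
    print(round(phi,2),o,np.round(P(.09-.214*np.cos(phi)+.004*np.sin(phi),0,.093+.214*np.sin(phi)),4))
for n in I:
  for y in(-.03,.03):
    q=pix(n,P(.132,y,.303)); x,yy=q.round().astype(int); print(n,y,q)
    print(I[n][yy-8:yy+9,x-1:x+2].mean(1).astype(int) if n=="scene" else I[n][yy-1:yy+2,x-9:x+10].mean(0).astype(int))
```

```text
(array([ 0.4844, -0.3375,  0.3063]), np.float64(0.405161331294039))
(array([ 0.3918, -0.3369,  0.3062]), np.float64(0.16185723701926236))
1.6 [np.float64(106.3), np.float64(53.7)] [ 0.4385 -0.3197  0.3069]
1.62 [np.float64(112.3), np.float64(93.5)] [ 0.4387 -0.324   0.3067]
1.64 [np.float64(119.7), np.float64(83.4)] [ 0.4389 -0.3283  0.3065]
1.66 [np.float64(128.0), np.float64(97.2)] [ 0.4391 -0.3325  0.3061]
1.68 [np.float64(135.6), np.float64(104.3)] [ 0.4393 -0.3368  0.3057]
1.7 [np.float64(142.4), np.float64(196.7)] [ 0.4395 -0.341   0.3052]
1.72 [np.float64(147.7), np.float64(237.0)] [ 0.4397 -0.3452  0.3046]
1.74 [np.float64(152.8), np.float64(148.9)] [ 0.4399 -0.3494  0.3039]
1.76 [np.float64(156.1), np.float64(118.3)] [ 0.4401 -0.3536  0.3032]
1.78 [np.float64(158.1), np.float64(119.2)] [ 0.4403 -0.3578  0.3023]
1.8 [np.float64(158.7), np.float64(121.1)] [ 0.4405 -0.362   0.3014]
scene -0.03 [425.3163  84.1271]
[133 134 134 134 133 137 163 198 172 128 126 133 134 134 134 134 135]
scene 0.03 [405.6262  81.8908]
[ 66  66  66  66  68  87 100 118 110  90  90  94  81  70  61  63  69]
top -0.03 [494.4825 229.6521]
[208 212 169 194 124 198 234 239 224 248 244 239 239 246 247 247 247 247
 247]
top 0.03 [491.2211 202.57  ]
[ 43  39  40  42 144 215 236 233 183  43  38  36  33  30  28  30  44  13
  13]
```

The bar centre is about (.440, -.344, .305), which fits a lid angle of about 1.72 in both views. I'll move above it and align the fingers to close along the case's x.

Emit:
{"api": "play_rows", "payload": {"increments": [[[0,0,-6,0.17],[0,0,-12.7,0.34],[-5,0.7,-12.7,0.51],[-11,1.5,-12.7,0.68],[-17,2.4,-12.7,0.85],[-23,3.2,-12.7,1.02],[-29,4,-12.7,1.19],[-35,4.9,-12.7,1.36]]], "fingers": 0.6}}

```text
clock: 78.18
tcp_pos: [0.4389, -0.3392, 0.5586]
ee_rot: [3.117, 0.389, 0.0]
wrist_force: [1.0, 0.4, 1.5]
grip_width: 0.0682
grip_force: 0.0
```

Emit:
{"api": "play_rows", "payload": {"increments": [[[0,0,0,0.15],[0,0,0,0.209],[0,0,0,0.209],[0,0,0,0.209]]]}}

```text
clock: 78.68
tcp_pos: [0.4397, -0.336, 0.5584]
ee_rot: [3.14, 0.076, 0.0]
wrist_force: [0.1, -0.0, 0.4]
grip_width: 0.0683
grip_force: 0.0
```

Run:
```python
from h import *
o=bot.get_obs();r=o['ee_rot'];a=2*np.arctan2(r[1],r[0]);p=o["tcp_pos"];print(p,np.degrees(a)%360,o["q"])
dx,dy=(.440-p[0])*100,(-.344-p[1])*100; print("tx,ty",np.cos(a)*dx+np.sin(a)*dy,np.sin(a)*dx-np.cos(a)*dy,"tz",(p[2]-.460)*100)
```

```text
[ 0.43967624 -0.33601519  0.5584233 ] 2.7625389190077025 [-7.49523944e-01 -1.41333199e-01  1.66027600e+00 -2.00041786e-04
  1.62239807e+00  7.73046639e-01]
tx,ty -0.006146250248838921 0.7991133657884881 tz 9.842330387900116
```

Emit:
{"api": "play_rows", "payload": {"increments": [[[0,0.8,1,0],[0,0.8,4,0],[0,0.8,7,0],[0,0.8,9,0],[0,0.8,9.8,0],[0,0.8,9.8,0]]]}}

```text
clock: 79.42
tcp_pos: [0.4408, -0.3433, 0.4601]
ee_rot: [-3.14, -0.077, 0.0]
wrist_force: [-0.0, -0.5, 0.8]
grip_width: 0.0686
grip_force: 0.0
```

Emit:
{"api": "play_rows", "payload": {"increments": [[[0,0,0,0],[0,0,0,0],[0,0,0,0],[0,0,0,0],[0,0,0,0]]], "fingers": -1, "newtons": 30}}

```text
clock: 80.05
tcp_pos: [0.4408, -0.3433, 0.4609]
ee_rot: [3.14, 0.077, 0.001]
wrist_force: [-0.3, -0.2, 2.2]
grip_width: 0.0088
grip_force: 29.3
```

The bar is gripped (about 9 mm reading, no side load). Closing along the arc.

Emit:
{"api": "play_rows", "payload": {"increments": [[[0,-1.6,-0.2,0],[0,-3.2,-0.3,0],[0,-5,-0.2,0],[0,-6.8,0,0],[0,-8.9,0.4,0],[0,-11,1,0],[0,-12.9,1.9,0],[0,-14.8,2.9,0]]]}}

```text
clock: 81.05
tcp_pos: [0.4332, -0.1937, 0.4303]
ee_rot: [-3.139, -0.077, 0.001]
wrist_force: [-1.7, 2.5, 3.2]
grip_width: 0.0085
grip_force: 31.6
```

Emit:
{"api": "play_rows", "payload": {"increments": [[[0,-1.8,1.2,0],[0,-3.4,2.6,0],[0,-4.9,4.1,0],[0,-6.2,5.8,0],[0,-7.4,7.6,0],[0,-8.3,9.5,0],[0,-9.1,11.5,0],[0,-9.7,13.6,0]]]}}

```text
clock: 82.05
tcp_pos: [0.4285, -0.0979, 0.2933]
ee_rot: [-3.14, -0.077, 0.001]
wrist_force: [0.5, -1.5, -1.7]
grip_width: 0.0088
grip_force: 32.4
```

Emit:
{"api": "play_rows", "payload": {"increments": [[[0,-0.15,1,0],[0,-0.3,2,0],[0,-0.4,2.8,0],[0,-0.5,3.4,0],[0,-0.5,3.9,0],[0,-0.5,4.2,0],[0,-0.5,4.4,0],[0,-0.5,4.4,0]]]}}

```text
clock: 83.05
tcp_pos: [0.4283, -0.0932, 0.2505]
ee_rot: [-3.139, -0.076, 0.001]
wrist_force: [-0.7, 5.3, -3.0]
grip_width: 0.0088
grip_force: 32.9
```

Emit:
{"api": "play_rows", "payload": {"increments": [[[0,0,0.2,0],[0,0,0.4,0],[0,0,0.5,0],[0,0,0.5,0]]]}}

```text
clock: 83.55
tcp_pos: [0.4288, -0.0933, 0.2495]
ee_rot: [-3.138, -0.076, 0.006]
wrist_force: [-15.7, 10.8, 23.1]
grip_width: 0.0091
grip_force: 35.4
```

Emit:
{"api": "play_rows", "payload": {"increments": [[[0,0,0.2,0],[0,0,0.4,0],[0,0,0.5,0],[0,0,0.5,0]]]}}

```text
clock: 84.05
tcp_pos: [0.4301, -0.0933, 0.2479]
ee_rot: [-3.137, -0.076, 0.002]
wrist_force: [-21.9, 15.3, 41.7]
grip_width: 0.0087
grip_force: 38.1
```

The bar takes over 40 N of downward push without moving, so the lid is shut. I'll release and withdraw straight up.

Emit:
{"api": "play_rows", "payload": {"increments": [[[0,0,-0.5,0],[0,0,-0.8,0],[0,0,-0.8,0]]]}}

```text
clock: 84.42
tcp_pos: [0.4291, -0.0931, 0.2497]
ee_rot: [-3.139, -0.075, -0.005]
wrist_force: [3.5, 7.0, -3.0]
grip_width: 0.0091
grip_force: 34.1
```

Emit:
{"api": "play_rows", "payload": {"increments": [[[0,0,0,0],[0,0,0,0],[0,0,0,0]]], "fingers": -0.35}}

```text
clock: 84.8
tcp_pos: [0.4287, -0.0939, 0.2496]
ee_rot: [3.14, 0.076, 0.001]
wrist_force: [-0.2, 0.4, -0.1]
grip_width: 0.0276
grip_force: 0.0
```

Emit:
{"api": "play_rows", "payload": {"increments": [[[0,0,-1,0],[0,0,-3,0],[0,0,-6,0],[0,0,-11,0],[0,0,-17,0],[0,-5,-20,0],[0,-10,-20,0],[0,-10,-20,0]]]}}

```text
clock: 85.8
tcp_pos: [0.4232, 0.0085, 0.4507]
ee_rot: [3.14, 0.084, 0.004]
wrist_force: [-0.0, 0.1, 0.2]
grip_width: 0.0277
grip_force: 0.0
```

Run:
```python
from fit import *
o=bot.get_obs();print(o["tcp_pos"],o["wrist_force"])
C=[.4338,-.2196,np.radians(2.7)]
im={n:bot.snapshot(n) for n in("scene","top")}
for n in im: cv2.imwrite(f"pics/end_{n}.png",im[n])
hsv=cv2.cvtColor(im["top"],cv2.COLOR_BGR2HSV); blue=((hsv[...,0]>100)&(hsv[...,0]<125)&(hsv[...,1]>150)).astype(float)
for z in(.097,):
  for y in(-.05,.05): print("blue along x",[(int(x*1000),int(map_coordinates(blue,[[q[1]],[q[0]]],order=0)[0])) for x in np.arange(-.11,.11,.01) for q in[pix("top",T(C,np.array([[x,y]]),z)[0])]])
G["scene"]=cv2.cvtColor(im["scene"],cv2.COLOR_BGR2GRAY).astype(float); G["top"]=cv2.cvtColor(im["top"],cv2.COLOR_BGR2GRAY).astype(float)
for zz in np.arange(.08,.14,.005): print(round(zz,3),round(samp("scene",T(C,np.c_[np.full(20,-.124),np.linspace(-.035,.035,20)],zz)).mean()),end=" | ")
# cup
h=cv2.cvtColor(im["scene"],cv2.COLOR_BGR2HSV); m=((h[...,1]<45)&(h[...,2]>110)).astype(np.uint8); m[:, :235]=0; m[:,310:]=0; m[:235]=0; m[330:]=0
k,l,s,c=cv2.connectedComponentsWithStats(m); j=1+np.argmax(s[1:,4]); print("\ncup blob",s[j])
```

```text
[0.4232 0.0085 0.4507] [-0.0046  0.0626  0.2159]
blue along x [(-110, 0), (-100, 0), (-90, 0), (-80, 0), (-70, 1), (-60, 1), (-50, 1), (-40, 1), (-30, 1), (-20, 1), (-10, 1), (0, 1), (9, 1), (19, 1), (29, 1), (39, 1), (49, 1), (59, 1), (69, 1), (79, 1), (89, 0), (99, 0)]
blue along x [(-110, 0), (-100, 0), (-90, 0), (-80, 1), (-70, 1), (-60, 1), (-50, 1), (-40, 1), (-30, 1), (-20, 1), (-10, 1), (0, 1), (9, 1), (19, 1), (29, 1), (39, 1), (49, 1), (59, 1), (69, 1), (79, 1), (89, 0), (99, 0)]
0.08 114 | 0.085 97 | 0.09 104 | 0.095 161 | 0.1 217 | 0.105 139 | 0.11 105 | 0.115 107 | 0.12 128 | 0.125 123 | 0.13 110 | 0.135 120 | 0.14 121 | 
cup blob [ 242  253   55   62 2611]
```

The lid bar images at z of about .099 (.097 when shut) and blue covers the case. The robot is clear of everything, so I'm handing in.

```bash
python3 -c "
from cell import bot
print(bot.finish_job())"
```

```text
the job is handed in; nothing more can be done
None
```

I finished all four steps and handed the job in at about 86 s; the hand-in returned no verdict. By my own checks, all five capsules are under the flush plate, the white counter (the only module present) is flat on it, the lid is shut, and the empty cup is upright on its mat.

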